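# Load rivet punches into the truing fixture

## Task

Open the truing fixture by lifting its clamp plate off and laying it flat on the desk, then load every rivet punch on the desk, one to a V-groove with its domed head towards the end stop, and push each along its groove until the head touches the stop. Lay the clamp plate back level on its ledges between the pins and snap the four stiff brass clips fully down over its edge in opposite-corner order: one, the one diagonally across, then the other two. The punches must still be against the stop at the end, and the reed plate, comb and feeler block stay where they are.

Things in the scene. Friction and masses are not known exactly. Their poses are not given: they have to be found in the camera images.
- fixture: Punch truing fixture, fixed: steel and aluminium block, x from -60 to 60 mm, 228 mm wide (y), origin at the centre of its underside. Three V-grooves along x, at y 44, 0, -44 mm in flat lands 30 mm high, open at the front (-x, robot's side), end stop (steel bar 152 mm wide, 50 mm high, face at x = 60 mm) at the rear. From |y| = 76 mm outwards, ledges 43.5 mm high for the clamp plate.
- plate: Loose aluminium clamp plate, on the fixture at first, 84 (x) x 176 (y) x 8 mm, 0.33 kg, origin at the centre of its underside. Wooden grip amid it: 14 (x) x 80 mm (y), 8 to 34 mm above the underside. Seat: origin 43.5 mm above the fixture's origin, y along its y, either way round, between domed 10 mm pins, 9 mm above the ledges, at fixture x 0, y +-95 and x +-49, y +-82 mm (2 mm play a side).
- reed_plate: bystander: loose stainless reed plate, 105 x 32 x 4 mm, lying flat; leave alone (origin: centre of underside)
- comb: bystander: loose black ebony comb, 100 x 27 x 8 mm, lying flat; leave alone (origin: centre of underside)
- feeler_block: bystander: loose steel feeler block, 90 x 24 x 16 mm, lying flat; leave alone (origin: centre of underside)
- groove1_stop (a point): the point on the end stop's face, at punch-axis height, that a punch's head touches in the left (+y) groove; axes as the fixture's. The 90 degree groove is 7.3 mm deep; a punch in it has its axis at z 34 mm, top at 42 mm (1.5 mm under the seated plate)
- groove1_tip (a point): where the tip of a punch lies when it is home in the left (+y) groove: on the groove's line, 150 mm in front of the stop, 30 mm out from the block's front, 34 mm above the desk
- groove2_stop (a point): the point on the end stop's face, at punch-axis height, that a punch's head touches in the middle groove; axes as the fixture's. The 90 degree groove is 7.3 mm deep; a punch in it has its axis at z 34 mm, top at 42 mm (1.5 mm under the seated plate)
- groove2_tip (a point): where the tip of a punch lies when it is home in the middle groove: on the groove's line, 150 mm in front of the stop, 30 mm out from the block's front, 34 mm above the desk
- groove3_stop (a point): the point on the end stop's face, at punch-axis height, that a punch's head touches in the right (-y) groove; axes as the fixture's. The 90 degree groove is 7.3 mm deep; a punch in it has its axis at z 34 mm, top at 42 mm (1.5 mm under the seated plate)
- groove3_tip (a point): where the tip of a punch lies when it is home in the right (-y) groove: on the groove's line, 150 mm in front of the stop, 30 mm out from the block's front, 34 mm above the desk
- punch1: Loose rivet punch (None if absent): a copper shank of 16 mm diameter, 0.22 kg, 150 mm long in all, origin on its axis at mid-length, x along it from tip to head. The last 20 mm at the tip is a steel nose of 10 mm diameter with a flat end; the head is domed. It can roll about its x; 1 to 3 N slides it along a groove.
- punch1_head (a point): end of the punch's domed head, on its axis, 75 mm from its origin along +x
- punch1_tip (a point): flat end of the punch's nose, on its axis, 75 mm from its origin along -x
- punch2: Loose rivet punch (None if absent): a copper shank of 16 mm diameter, 0.22 kg, 150 mm long in all, origin on its axis at mid-length, x along it from tip to head. The last 20 mm at the tip is a steel nose of 10 mm diameter with a flat end; the head is domed. It can roll about its x; 1 to 3 N slides it along a groove.
- punch2_head (a point): end of the punch's domed head, on its axis, 75 mm from its origin along +x
- punch2_tip (a point): flat end of the punch's nose, on its axis, 75 mm from its origin along -x
- punch3: Loose rivet punch (None if absent): a copper shank of 16 mm diameter, 0.22 kg, 150 mm long in all, origin on its axis at mid-length, x along it from tip to head. The last 20 mm at the tip is a steel nose of 10 mm diameter with a flat end; the head is domed. It can roll about its x; 1 to 3 N slides it along a groove.
- punch3_head (a point): end of the punch's domed head, on its axis, 75 mm from its origin along +x
- punch3_tip (a point): flat end of the punch's nose, on its axis, 75 mm from its origin along -x
- clip_fl (a joint): Angle of the front left (-x, +y) brass clip: 0 flat on the seated plate, 1.08 to 1.2 open. A stiff hinge (0.03 N m) holds it wherever it is put; some 3 to 8 N down on its raised end turns it. 16 mm wide, 4 thick, hinged at fixture |x| 27, |y| 108, z 53.5 mm; shut, it reaches 30 mm inwards over the plate's edge; open, its free end is at |y| 97, z 81 mm. Press from above.
- clip_fr (a joint): Angle of the front right (-x, -y) brass clip: 0 flat on the seated plate, 1.08 to 1.2 open. A stiff hinge (0.03 N m) holds it wherever it is put; some 3 to 8 N down on its raised end turns it. 16 mm wide, 4 thick, hinged at fixture |x| 27, |y| 108, z 53.5 mm; shut, it reaches 30 mm inwards over the plate's edge; open, its free end is at |y| 97, z 81 mm. Press from above.
- clip_rl (a joint): Angle of the rear left (+x, +y) brass clip: 0 flat on the seated plate, 1.08 to 1.2 open. A stiff hinge (0.03 N m) holds it wherever it is put; some 3 to 8 N down on its raised end turns it. 16 mm wide, 4 thick, hinged at fixture |x| 27, |y| 108, z 53.5 mm; shut, it reaches 30 mm inwards over the plate's edge; open, its free end is at |y| 97, z 81 mm. Press from above.
- clip_rr (a joint): Angle of the rear right (+x, -y) brass clip: 0 flat on the seated plate, 1.08 to 1.2 open. A stiff hinge (0.03 N m) holds it wherever it is put; some 3 to 8 N down on its raised end turns it. 16 mm wide, 4 thick, hinged at fixture |x| 27, |y| 108, z 53.5 mm; shut, it reaches 30 mm inwards over the plate's edge; open, its free end is at |y| 97, z 81 mm. Press from above.
Not all that is in view belongs to the job. What is shaped like the punch2 but black or red is not meant. Several things have the shape of the plate; the one meant has the colours described above.

How it is judged (in metres and radians):
On the way, in this order (a step that is already met when the one before it is completed fails the run):
1. the clamp plate has been lifted off and lies flat on the desk (height (world z) of plate below 0.012 m and angle between plate's own z axis and vertical below 0.1 rad and linear speed of plate below 0.02 m/s), for 0.2 s.
2. every punch lies in a groove with its head against the stop (((distance between punch1_head and groove1_stop below 0.003 m and distance between punch1_tip and groove1_tip below 0.005 m) or (distance between punch1_head and groove2_stop below 0.003 m and distance between punch1_tip and groove2_tip below 0.005 m) or (distance between punch1_head and groove3_stop below 0.003 m and distance between punch1_tip and groove3_tip below 0.005 m)) and ((distance between punch2_head and groove1_stop below 0.003 m and distance between punch2_tip and groove1_tip below 0.005 m) or (distance between punch2_head and groove2_stop below 0.003 m and distance between punch2_tip and groove2_tip below 0.005 m) or (distance between punch2_head and groove3_stop below 0.003 m and distance between punch2_tip and groove3_tip below 0.005 m)) and ((distance between punch3_head and groove1_stop below 0.003 m and distance between punch3_tip and groove1_tip below 0.005 m) or (distance between punch3_head and groove2_stop below 0.003 m and distance between punch3_tip and groove2_tip below 0.005 m) or (distance between punch3_head and groove3_stop below 0.003 m and distance between punch3_tip and groove3_tip below 0.005 m))), for 0.2 s.
3. the clamp plate lies level on its ledges, all four clips still open (z of plate in the frame of fixture between 0.0415 and 0.0455 m and angle between plate's own z axis and vertical below 0.025 rad and horizontal distance between plate and fixture below 0.006 m and angle between the x axis of plate and the x axis of fixture, either way round below 0.07 rad and value of joint each of clip_fl, clip_fr, clip_rl, clip_rr above 0.8 rad), for 0.2 s.
4. two diagonally opposite clips are shut and the other two still open (z of plate in the frame of fixture between 0.0415 and 0.0455 m and angle between plate's own z axis and vertical below 0.025 rad and horizontal distance between plate and fixture below 0.006 m and angle between the x axis of plate and the x axis of fixture, either way round below 0.07 rad and ((value of joint each of clip_fl, clip_rr below 0.12 rad and value of joint each of clip_fr, clip_rl above 0.8 rad) or (value of joint each of clip_fr, clip_rl below 0.12 rad and value of joint each of clip_fl, clip_rr above 0.8 rad))), for 0.2 s.
5. all four clips are shut on the plate (z of plate in the frame of fixture between 0.0415 and 0.0455 m and angle between plate's own z axis and vertical below 0.025 rad and horizontal distance between plate and fixture below 0.006 m and angle between the x axis of plate and the x axis of fixture, either way round below 0.07 rad and value of joint each of clip_fl, clip_fr, clip_rl, clip_rr below 0.12 rad), for 0.2 s.
At the end, for the whole second after the job is handed in: Each punch lies in a groove, head within 3 mm of the stop point, tip within 5 mm of the groove's tip point; the plate is within 2 mm of ledge height, tilted under 0.025 rad, within 6 mm and 0.07 rad of its place; all clips read below 0.12 rad; punches and plate at rest (under 20 mm/s) (all of step 2 and all of step 5 and linear speed of each of punch1, punch2, punch3, plate below 0.02 m/s); the robot touches nothing.
It fails at once if the reed plate is moved more than 25 mm (distance of reed_plate from where it was at the start of the episode above 0.025 m).
It fails at once if the comb is moved more than 25 mm (distance of comb from where it was at the start of the episode above 0.025 m).
It fails at once if the feeler block is moved more than 25 mm (distance of feeler_block from where it was at the start of the episode above 0.025 m).
Of punch1, punch2, punch3 only 2 to 3 are there at a start; the rules pass over those that are not, and their reading is None.
At some moment in a run one of punch1, punch2, punch3, plate may be knocked a few centimetres aside while the robot is not near it.
Once in a run the grip may slacken for a moment while it holds something.
It also fails if it takes over 210 s, if anything falls off the work surface, if the arm or the gripper's body presses on something with over 40 N, if the wrist force passes 120 N, or if a joint passes its speed limit or range.

## Robot

A 6-joint arm with a two-finger parallel gripper is mounted at the origin on the work surface. World frame = base frame: x ahead of the robot, y to its left, z up, the work surface at z = 0. Lengths are in mm, angles in rad, forces in N, time in s.
With the tool pointing down it reaches from about 350 to 875 mm from the base axis. Payload 4.2 kg.
Tool frame: the origin (TCP) lies midway between the tips of the shut fingers; the grasp point (between the pads) lies 19 mm behind it; z points along the fingers, y is the direction in which the jaws open and shut (so a half turn about z gives the same grasp; the last joint's range is limited). The gripper opens to 85 mm and grips with 20 to 120 N. Pads are 22 mm wide; open, the fingers measure 114 mm over their backs; the gripper's body (76 mm by 85 mm) begins 54 mm behind the grasp point. The pads swing forward as they close: fully open they stand 13 mm farther back than shut.
Start: joints at [-0.992, 0.385, 0.008, 0, -1.194, -0.259], TCP at [196.501, -593.285, 231.312] pointing down, gripper open.
Joint ranges: [-3.14, 3.14], [-1.21, 2.06], [-1.07, 1.41], [-3.16, 2.05], [-2.99, -0.16], [-3.1, 3.1]. Speed limits (rad/s): [2.79, 2.79, 3.14, 3.14, 3.14, 3.14].

## Interface

Orientations are given as a unit quaternion [x, y, z, w].
In Python, from bench import read_state, get_image, job_done, search_frame, regions_of gives the robot as it stands.
- The arm moves only by the tool servo_tool, never from a script. Its arguments are lists of equal length, an entry for each row: "turn": the turn, a rotation vector about the world's x, y, z in rad, a list of three; "dp": the shift along the world's x, y, z in m, a list of three; "fingers": the finger opening in m, from 0 to 0.0854. In form: {"turn": [[rx, ry, rz], ...], "dp": [[tx, ty, tz], ...], "fingers": [fingers, ...]}. A call has exactly 5 rows; each row shifts and turns the pose as measured when the row begins; what a row does not reach is not made up. A row lasts 1/8 s, in which the tool goes at most 62.5 mm and 10.7 degrees, less where a joint would pass 70% of its speed; a pose out of reach is approached as far as the arm can. A call is refused whole if a number of a shift passes 0.0625 or a number of a turn 0.188, either way. A call with a gripper value outside its range is refused whole. The fingers move at their own pace and stop on an object; the grip force is fixed at half the most. Time passes only in rows, so rows that do not move let the fingers close, or fill a call up. It gives the time, the measured TCP pose, the force and the opening at its end, in the units of the state.
- read_state(): the state, without advancing time (a new reading comes with each control period).
- get_image(name): name is "scene" or "top"; returns a dict with "img" (384x512x3 uint8, red, green, blue), "vfov" (degrees; the focal length in pixels is half the picture's height over the tangent of half this angle, whatever the lens; pixels are square), "cx", "cy" (the principal point, pixels), "world_from_camera" (4x4, takes a point from camera to world coordinates). Camera axes: x right, y down, z forward; pixel columns grow to the right and rows downward; lengths in mm; the calibration is good to about 2 mm. A picture is of the moment at which its call begins. There is no depth.
- job_done(): hands the job in, once; it reports no verdict.
Trained networks look in the newest picture that a camera, given by its name, has taken for a name from the list of things; names that differ only in an ending like _2 or _b are one class to them, and where a whole thing is asked for, a point or a joint stands for the part that bears it (a point fixed in the world has none). Each returns a list of dicts, best first, with "score" (0 to 1); they miss things now and then, are a little off and sometimes report something else, mostly with a low value. They report only what shows in the picture. A call takes as long as a camera call. They do not tell look-alikes from the thing itself.
- search_frame(query, camera): "box" ([left, top, width, height] in pixels, round what is visible of it).
- regions_of(query, camera): "region" (384x512 bool, what is visible of it) and "box" ([left, top, width, height] in pixels, round what is visible of it).
The state is a dict: "clock": time; "joints": joint angles; "joint_vel": joint speeds; "joint_efforts": joint torques, N m; "position": TCP position; "ee_rot": TCP orientation; "contact_force": force on the tool from outside, world axes, zero at the start; "wrist_torque": the same for the moment, N m; "gripper_width": finger opening in mm.
Only numpy, scipy, OpenCV 4.12 (cv2) and the standard library are available. Lean on these libraries where they do the work, as an engineer would, in place of code of your own. Each camera call takes 0.05 s, during which the arm holds its last target. There are 200 camera calls.

## Working session

There is one attempt and no reset: what is moved stays moved. The work goes in short steps, Python scripts to look and compute and a tool call to move; the robot and the scene stay as the last step left them, time stands still between calls to the robot, and variables do not carry over. Pictures are saved under pics/ and viewed, about 12 in all and at most 16, crops included, and the job is handed in when it is done.

Besides the shell and the picture viewer there is one more tool, called after ">>>" as a command line: name --argument value ..., lists and objects as JSON in quotes. servo_tool: Moves the arm, as the interface text tells. Its arguments: {"type":"object","properties":{"turn":{"type":"array","items":{"type":"array","items":{"type":"number"}}},"dp":{"type":"array","items":{"type":"array","items":{"type":"number"}}},"fingers":{"type":"array","items":{"type":"number"}}},"required":["turn","dp","fingers"]}

```bash
mkdir -p pics; ls; cat > h.py <<'E'
import numpy as np,cv2
from bench import *
def cam(n):
    d=get_image(n);im=d["img"];H=im.shape[0]
    d["f"]=H/2/np.tan(np.radians(d["vfov"])/2);return d
def ray(d,u,v,z):
    T=np.array(d["world_from_camera"]);r=T[:3,:3]@np.array([(u-d["cx"])/d["f"],(v-d["cy"])/d["f"],1]);o=T[:3,3]
    return o+r*(z-o[2])/r[2]
def proj(d,p):
    T=np.linalg.inv(np.array(d["world_from_camera"]));q=T[:3,:3]@np.array(p)+T[:3,3]
    return d["cx"]+d["f"]*q[0]/q[2],d["cy"]+d["f"]*q[1]/q[2]
def save(d,n,crop=None,s=1):
    im=cv2.cvtColor(d["img"],cv2.COLOR_RGB2BGR)
    if crop: x,y,w,h=crop;im=im[y:y+h,x:x+w]
    cv2.imwrite("pics/"+n,cv2.resize(im,None,fx=s,fy=s,interpolation=cv2.INTER_CUBIC))
E
python3 - <<'E'
from h import *
for n in("top","scene"):
    d=cam(n);save(d,n+"0.png",s=1.5);print(n,d["vfov"],d["cx"],d["cy"],np.round(d["world_from_camera"],3).tolist())
    for q in("fixture","plate","punch1","reed_plate","comb","feeler_block","clip_fl"):
        for r in regions_of(q,n):
            print(q,round(r["score"],2),np.round(r["box"]).tolist())
s=read_state();print(s)
E
```

```text
pics
top 51.76632075889214 256.63902542738924 192.13879648254996 [[-0.006, -0.99, 0.143, 360.285], [-1.0, 0.006, 0.003, -3.911], [-0.003, -0.143, -0.99, 1288.261], [0.0, 0.0, 0.0, 1.0]]
fixture 0.66 [210.0, 156.0, 78.0, 58.0]
plate 0.88 [166.0, 252.0, 59.0, 46.0]
plate 0.87 [222.0, 171.0, 59.0, 34.0]
plate 0.48 [134.0, 188.0, 8.0, 46.0]
punch1 0.74 [178.0, 192.0, 15.0, 41.0]
punch1 0.66 [88.0, 246.0, 43.0, 23.0]
punch1 0.63 [121.0, 137.0, 30.0, 31.0]
punch1 0.59 [138.0, 186.0, 7.0, 44.0]
punch1 0.54 [161.0, 177.0, 5.0, 46.0]
reed_plate 0.75 [389.0, 172.0, 9.0, 30.0]
comb 0.83 [170.0, 130.0, 30.0, 10.0]
comb 0.53 [160.0, 179.0, 8.0, 42.0]
comb 0.51 [182.0, 193.0, 6.0, 40.0]
feeler_block 0.72 [313.0, 132.0, 28.0, 12.0]
scene 53.23341902325112 252.2820938597467 186.18236636410393 [[-0.853, 0.416, -0.315, 873.06], [0.522, 0.683, -0.511, 605.866], [0.002, -0.6, -0.8, 997.374], [0.0, 0.0, 0.0, 1.0]]
fixture 0.93 [209.0, 166.0, 61.0, 79.0]
plate 0.79 [330.0, 189.0, 38.0, 50.0]
plate 0.7 [215.0, 175.0, 44.0, 49.0]
punch1 0.89 [308.0, 278.0, 47.0, 30.0]
punch1 0.7 [264.0, 312.0, 20.0, 58.0]
p
[... 468 characters left out ...]
rray([-9.92386476e-01,  3.84678226e-01,  7.91549510e-03, -1.12931426e-05,
       -1.19398350e+00, -2.58599484e-01]), 'joint_vel': array([-5.20098012e-04, -1.42276963e-03, -1.13225066e-04, -6.00977102e-04,
       -4.58752531e-04,  9.11941715e-05]), 'joint_efforts': array([-4.84397606e-04, -3.92030561e+01,  1.88612509e+01,  4.19039771e+00,
       -2.24407027e-04,  1.02692010e-06]), 'position': array([ 196.5166173 , -593.28845105,  231.32963204]), 'ee_rot': array([-1.59222549e-01,  9.87242715e-01, -2.07521312e-05,  1.49765366e-05]), 'contact_force': array([-0.89875063, -0.44352431,  0.36428599]), 'wrist_torque': array([-0.00614682,  0.04792187,  0.03898353]), 'gripper_width': 85.68724146140035}
```

```bash
python3 - <<'E'
from h import *
d=cam("top");save(d,"t1.png",(80,110,330,200),2.4)
d=cam("scene");save(d,"s1.png",(140,100,270,280),2.1)
E
```

```text
(no output)
```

View pics/t1.png

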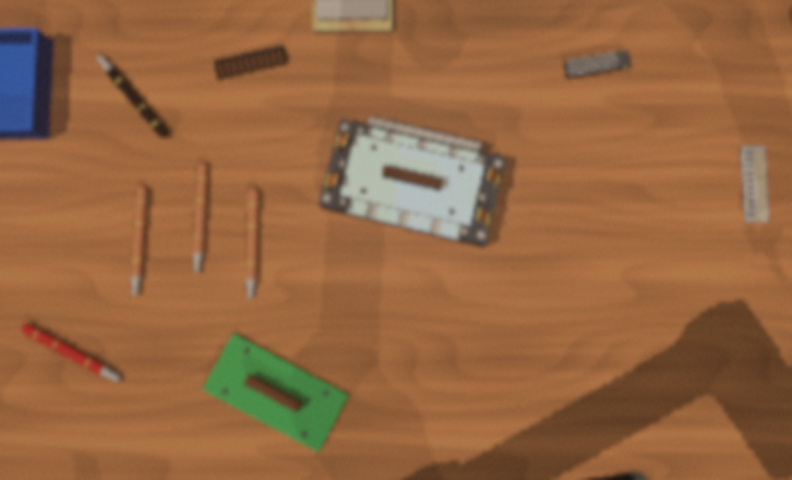

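View pics/s1.png

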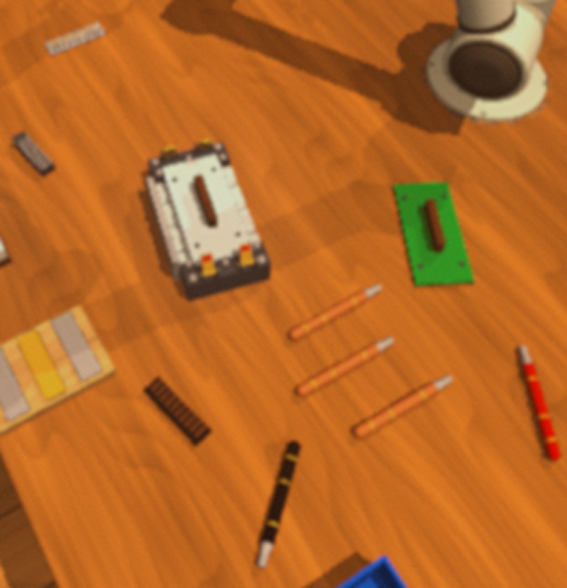

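The views agree on what could be mistaken for the job's parts. Pixels are in the top picture.

- **Punches:** copper at about (138,208), (163,200) and (185,210). The black look-alike is at (136,150) and the red one at (110,257). I take the three copper ones.
- **Plates:** aluminium on the fixture at (252,188), and a green decoy at (195,273). I take the aluminium one.

All copper heads point away from the robot (+x), with the steel noses towards it. Next I measure positions.

```bash
cat >> h.py <<'E'
def obj(d,q,n,z,near=None,tol=80):
    out=[]
    for r in regions_of(q,n):
        v,u=np.nonzero(r["region"])
        if len(u)<20: continue
        P=np.array([ray(d,a,b,z)[:2] for a,b in zip(u,v)])
        c=P.mean(0)
        if near is not None and np.hypot(*(c-near))>tol: continue
        rc=cv2.minAreaRect(P.astype(np.float32))
        C=np.cov((P-c).T);w,V=np.linalg.eigh(C);a=np.degrees(np.arctan2(V[1,1],V[0,1]))
        col=np.median(d["img"][r["region"]],0)
        t=(P-c)@V[:,1]
        out.append((q,round(r["score"],2),c.round(1).tolist(),"rect",np.round(rc[0],1).tolist(),np.round(rc[1]).tolist(),"ang",round(a%180,1),"ext",np.round([t.min(),t.max()]).tolist(),col.tolist()))
    return out
E
python3 - <<'E'
from h import *
for n in("top","scene"):
    d=cam(n);print(n)
    for q,z in(("plate",51.5),("fixture",45),("punch1",8),("reed_plate",4),("comb",8),("feeler_block",16)):
        for o in obj(d,q,n,z):print(o)
E
```

```text
top
('plate', 0.8, [288.4, 191.3], 'rect', [289.0, 192.7], [170.0, 83.0], 'ang', np.float64(62.1), 'ext', [-84.0, 87.0], [72.0, 131.0, 68.0])
('plate', 0.67, [561.7, 14.9], 'rect', [563.2, 15.3], [173.0, 86.0], 'ang', np.float64(76.1), 'ext', [-86.0, 88.0], [179.0, 188.0, 174.0])
('plate', 0.63, [562.4, 11.7], 'rect', [564.3, 15.4], [229.0, 133.0], 'ang', np.float64(72.8), 'ext', [-111.0, 119.0], [135.0, 122.0, 111.0])
('fixture', 0.76, [562.7, 16.8], 'rect', [564.9, 15.1], [231.0, 135.0], 'ang', np.float64(76.4), 'ext', [-117.0, 114.0], [135.0, 120.0, 110.0])
('fixture', 0.51, [490.7, 227.4], 'rect', [487.6, 225.7], [121.0, 13.0], 'ang', np.float64(179.3), 'ext', [-57.0, 63.0], [169.0, 110.0, 71.0])
('punch1', 0.66, [494.7, 388.3], 'rect', [490.8, 387.9], [20.0, 147.0], 'ang', np.float64(178.9), 'ext', [-70.0, 77.0], [165.0, 107.0, 68.0])
('punch1', 0.52, [338.8, 473.5], 'rect', [338.3, 472.0], [147.0, 16.0], 'ang', np.float64(62.1), 'ext', [-75.0, 72.0], [159.0, 60.0, 43.0])
('punch1', 0.49, [485.7, 233.8], 'rect', [485.0, 234.0], [16.0, 137.0], 'ang', np.float64(178.2), 'ext', [-6
[... 2029 characters left out ...]
, 0.54, [687.5, 404.0], 'rect', [687.7, 404.2], [146.0, 15.0], 'ang', np.float64(40.5), 'ext', [-73.0, 73.0], [68.0, 38.0, 17.0])
('reed_plate', 0.55, [565.6, -448.2], 'rect', [562.7, -449.5], [97.0, 33.0], 'ang', np.float64(0.3), 'ext', [-45.0, 51.0], [175.0, 143.0, 112.0])
('comb', 0.55, [737.7, 244.1], 'rect', [737.5, 243.3], [28.0, 100.0], 'ang', np.float64(101.8), 'ext', [-51.0, 50.0], [90.0, 45.0, 19.0])
('comb', 0.4, [488.6, 234.8], 'rect', [484.2, 234.7], [19.0, 146.0], 'ang', np.float64(179.6), 'ext', [-69.0, 78.0], [204.0, 107.5, 40.0])
('feeler_block', 0.58, [730.4, -236.4], 'rect', [729.0, -235.2], [24.0, 99.0], 'ang', np.float64(98.7), 'ext', [-48.0, 51.0], [126.0, 100.0, 82.0])
```

>>> servo_tool --turn '[[0,0,0.067],[0,0,0.067],[0,0,0.067],[0,0,0.067],[0,0,0.067]]' --dp '[[0.0244,0.0407,0],[0.0244,0.0407,0],[0.0244,0.0407,0],[0.0244,0.0407,0],[0.0244,0.0407,0]]' --fingers '[0.06,0.06,0.06,0.06,0.06]'

```text
clock: 2.22
position: [319.9, -386.6, 230.6]
ee_rot: [-0.324, 0.946, -0.001, 0.0]
contact_force: [0.3, -0.9, 0.9]
gripper_width: 60.0
```

>>> servo_tool --turn '[[0,0,0.067],[0,0,0.067],[0,0,0.067],[0,0,0.067],[0,0,0.067]]' --dp '[[0.0244,0.0407,0],[0.0244,0.0407,0],[0.0244,0.0407,0],[0.0244,0.0407,0],[0.0244,0.0407,0]]' --fingers '[0.06,0.06,0.06,0.06,0.06]'

```text
clock: 2.85
position: [445.4, -176.1, 232.4]
ee_rot: [-0.482, 0.876, -0.002, 0.002]
contact_force: [-0.1, -0.6, 0.3]
gripper_width: 60.3
```

>>> servo_tool --turn '[[0,0,0.067],[0,0,0.067],[0,0,0.067],[0,0,0.067],[0,0,0.067]]' --dp '[[0.0244,0.0407,0],[0.0244,0.0407,0],[0.0244,0.0407,0],[0.0244,0.0407,0],[0.0244,0.0407,0]]' --fingers '[0.06,0.06,0.06,0.06,0.06]'

```text
clock: 3.48
position: [570.9, 35.1, 234.0]
ee_rot: [-0.627, 0.779, -0.003, 0.004]
contact_force: [1.6, -0.6, -0.1]
gripper_width: 60.2
```

>>> servo_tool --turn '[[0,0,-0.03],[0,0,0],[0,0,0],[0,0,0],[0,0,0]]' --dp '[[-0.009,-0.019,0],[0,0,-0.04],[0,0,-0.04],[0,0,-0.04],[0,0,0]]' --fingers '[0.05,0.05,0.05,0.05,0.05]'

```text
clock: 4.1
position: [562.2, 16.1, 112.5]
ee_rot: [-0.615, 0.789, -0.004, 0.005]
contact_force: [0.9, -0.5, 0.7]
gripper_width: 49.9
```

```bash
cat >> h.py <<'E'
from scipy.spatial.transform import Rotation as Rn
def to(x,y,z,jaw):
    "remaining shift (m) and turn to TCP target, tool down, jaw axis angle (deg, mod 180)"
    s=read_state();p=s["position"];R=Rn.from_quat(s["ee_rot"]).as_matrix()
    best=None
    for k in(0,180):
        a=np.radians(jaw+k);Y=np.array([np.cos(a),np.sin(a),0]);Z=np.array([0,0,-1.]);X=np.cross(Y,Z)
        rv=Rn.from_matrix(np.c_[X,Y,Z]@R.T).as_rotvec()
        if best is None or np.linalg.norm(rv)<np.linalg.norm(best):best=rv
    print("pos",p.round(1),"dp",((np.array([x,y,z])-p)/1000).round(4),"turn",best.round(3),"F",s["contact_force"].round(1),"w",round(s["gripper_width"],1),"t",s["clock"],"q",s["joints"].round(2))
E
python3 -c "
from h import *
to(562.5,16.5,57,166)"
```

```text
pos [562.2  16.1 112.5] dp [ 0.0003  0.0004 -0.0555] turn [-0.001  0.013  0.002] F [ 0.9 -0.5  0.7] w 49.9 t 4.1 q [ 0.32  0.39 -0.32  0.   -0.85 -0.57]
```

>>> servo_tool --turn '[[0,0.013,0],[0,0,0],[0,0,0],[0,0,0],[0,0,0]]' --dp '[[0,0,-0.03],[0,0,-0.025],[0,0,0],[0,0,0],[0,0,0]]' --fingers '[0.04,0.04,0,0,0]'

```text
clock: 4.72
position: [563.8, 15.5, 65.4]
ee_rot: [-0.614, 0.789, -0.001, 0.003]
contact_force: [-0.2, -0.3, -4.2]
gripper_width: 12.2
```

>>> servo_tool --turn '[[0,0,0],[0,0,0],[0,0,0],[0,0,0],[0,0,0]]' --dp '[[0,0,0],[0,0,0],[0,0,0],[0,0,0],[0,0,0]]' --fingers '[0,0,0,0,0]'

```text
clock: 5.35
position: [563.8, 15.3, 67.0]
ee_rot: [-0.614, 0.789, -0.001, 0.004]
contact_force: [-1.3, -0.2, -3.7]
gripper_width: 12.1
```

```bash
python3 -c "
from h import *
to(562.5,16.5,57,166);d=cam('scene')
save(d,'s2.png',(180,120,130,130),4)"
```

```text
pos [563.8  15.3  67. ] dp [-0.0013  0.0012 -0.01  ] turn [-0.003  0.007  0.004] F [-1.3 -0.2 -3.7] w 12.1 t 5.35 q [ 0.31  0.45 -0.35 -0.   -0.76 -0.56]
```

View pics/s2.png

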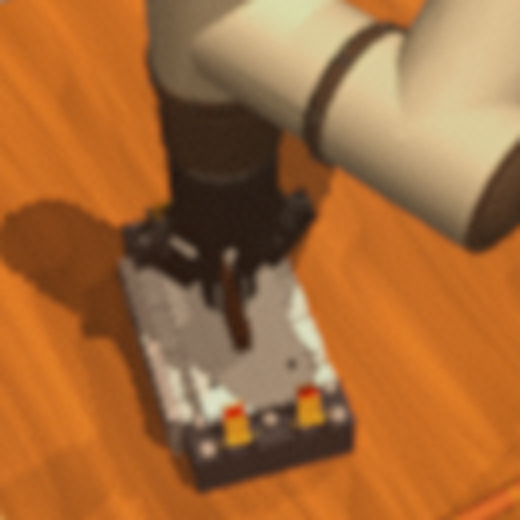

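>>> servo_tool --turn '[[0,0,0],[0,0,0],[0,0,0],[0,0,0],[0,0,0]]' --dp '[[0,0,0],[0,0,0],[0,0,-0.006],[0,0,-0.005],[0,0,0]]' --fingers '[0.035,0.035,0.035,0.035,0.035]'

```text
clock: 6.02
position: [567.8, 15.7, 58.0]
ee_rot: [-0.615, 0.789, -0.003, 0.008]
contact_force: [0.5, 0.6, -0.6]
gripper_width: 34.8
```

>>> servo_tool --turn '[[0,0,0],[0,0,0],[0,0,0],[0,0,0],[0,0,0]]' --dp '[[0,0,0],[0,0,0],[0,0,0],[0,0,0],[0,0,0]]' --fingers '[0.035,0.035,0.035,0.035,0.035]'

```text
clock: 6.65
position: [568.0, 15.8, 58.2]
ee_rot: [-0.615, 0.789, -0.004, 0.008]
contact_force: [-0.2, -0.1, 0.5]
gripper_width: 34.8
```

```bash
python3 -c "
from h import *
to(562.5,16.5,57,166)"
```

```text
pos [568.   15.8  58.2] dp [-0.0055  0.0007 -0.0012] turn [-0.004  0.017  0.002] F [-0.2 -0.1  0.5] w 34.8 t 6.65 q [ 0.31  0.47 -0.36  0.   -0.73 -0.56]
```

>>> servo_tool --turn '[[-0.004,0.017,0.002],[0,0,0],[0,0,0],[0,0,0],[0,0,0]]' --dp '[[-0.0045,0.001,-0.001],[0,0,0],[0,0,0],[0,0,0],[0,0,0]]' --fingers '[0.035,0.035,0,0,0]'

```text
clock: 7.28
position: [563.3, 16.9, 57.3]
ee_rot: [-0.616, 0.788, 0.0, -0.001]
contact_force: [0.4, -1.3, -0.8]
gripper_width: 12.7
```

```bash
python3 -c "
from h import *
to(562.5,16.5,57,166)"
```

```text
pos [563.3  16.9  57.3] dp [-0.0008 -0.0004 -0.0003] turn [ 0.    -0.001  0.   ] F [ 0.4 -1.3 -0.8] w 12.7 t 7.275 q [ 0.32  0.47 -0.36 -0.   -0.75 -0.56]
```

>>> servo_tool --turn '[[0,0,0],[0,0,0],[0,0,0],[0,0,0],[0,0,0]]' --dp '[[0,0,0],[0,0,0.015],[0,0,0.02],[0,0,0.02],[0,0,0.01]]' --fingers '[0,0,0,0,0]'

```text
clock: 7.9
position: [560.1, 16.3, 122.7]
ee_rot: [-0.615, 0.789, 0.002, -0.004]
contact_force: [-0.6, 0.8, -3.1]
gripper_width: 12.7
```

```bash
python3 -c "
from h import *
to(562.5,-215,115,166)"
```

```text
pos [560.1  16.3 122.7] dp [ 0.0024 -0.2313 -0.0077] turn [ 0.001 -0.009  0.002] F [-0.6  0.8 -3.1] w 12.7 t 7.9 q [ 0.32  0.38 -0.29 -0.   -0.9  -0.56]
```

>>> servo_tool --turn '[[0,-0.009,0],[0,0,0],[0,0,0],[0,0,0],[0,0,0]]' --dp '[[0.001,-0.05,0],[0,-0.05,0],[0,-0.05,0],[0,-0.05,0],[0,-0.035,0]]' --fingers '[0,0,0,0,0]'

```text
clock: 8.52
position: [559.8, -221.8, 123.3]
ee_rot: [-0.617, 0.787, 0.001, 0.0]
contact_force: [-0.9, 0.1, -3.9]
gripper_width: 12.9
```

```bash
python3 -c "
from h import *
to(562.5,-215,16,166)"
```

```text
pos [ 559.8 -221.8  123.3] dp [ 0.0027  0.0068 -0.1073] turn [-0.001 -0.    -0.004] F [-0.9  0.1 -3.9] w 12.9 t 8.525 q [-0.11  0.44 -0.19 -0.   -0.94 -0.13]
```

>>> servo_tool --turn '[[0,0,0],[0,0,0],[0,0,0],[0,0,0],[0,0,0]]' --dp '[[0,0,0],[0,0,-0.04],[0,0,-0.035],[0,0,-0.015],[0,0,0]]' --fingers '[0,0,0,0,0]'

```text
clock: 9.15
position: [558.6, -222.3, 31.1]
ee_rot: [-0.616, 0.788, 0.001, 0.0]
contact_force: [0.0, 0.5, -2.8]
gripper_width: 12.8
```

```bash
python3 -c "
from h import *
to(562.5,-215,15,166)"
```

```text
pos [ 558.6 -222.3   31.1] dp [ 0.0039  0.0073 -0.0161] turn [-0.002 -0.002 -0.   ] F [ 0.   0.5 -2.8] w 12.8 t 9.15 q [-0.11  0.55 -0.28 -0.   -0.74 -0.13]
```

>>> servo_tool --turn '[[0,0,0],[0,0,0],[0,0,0],[0,0,0],[0,0,0]]' --dp '[[0,0,-0.008],[0,0,-0.006],[0,0,-0.003],[0,0,-0.001],[0,0,0]]' --fingers '[0,0,0,0,0]'

```text
clock: 9.78
position: [561.5, -222.2, 15.8]
ee_rot: [-0.616, 0.788, -0.001, 0.002]
contact_force: [-0.4, -0.1, -3.9]
gripper_width: 13.0
```

```bash
python3 -c "
from h import *
to(562.5,-215,14,166)"
```

```text
pos [ 561.5 -222.2   15.8] dp [ 0.001   0.0072 -0.0018] turn [-0.001  0.005 -0.002] F [-0.4 -0.1 -3.9] w 13.0 t 9.775 q [-0.11  0.58 -0.29 -0.   -0.7  -0.13]
```

>>> servo_tool --turn '[[0,0.005,0],[0,0,0],[0,0,0],[0,0,0],[0,0,0]]' --dp '[[0,0,-0.002],[0,0,-0.001],[0,0,0],[0,0,0],[0,0,0]]' --fingers '[0,0,0.04,0.04,0.04]'

```text
clock: 10.4
position: [563.7, -222.8, 15.3]
ee_rot: [-0.617, 0.787, -0.002, 0.002]
contact_force: [-0.0, 0.2, -0.8]
gripper_width: 40.3
```

>>> servo_tool --turn '[[0,0,0],[0,0,0],[0,0,0],[0,0,0],[0,0,0]]' --dp '[[0,0,0.02],[0,0,0.035],[0,0,0.05],[0,0.03,0.03],[0,0.06,0]]' --fingers '[0.04,0.04,0.04,0.04,0.04]'

```text
clock: 11.02
position: [563.7, -134.0, 154.1]
ee_rot: [-0.614, 0.789, -0.002, 0.002]
contact_force: [-0.3, -0.2, 0.1]
gripper_width: 40.1
```

```bash
python3 - <<'E'
from h import *
to(0,0,0,90)
for n in("top","scene"):
    d=cam(n);print(n);save(d,n+"3.png",(80,110,330,200) if n=="top" else (140,100,270,280),2.1)
    for q,z in(("plate",8),("punch1",8)):
        for o in obj(d,q,n,z):print(o)
E
```

```text
pos [ 563.7 -134.   154.1] dp [-0.5637  0.134  -0.1541] turn [ 0.005  0.005 -1.323] F [-0.3 -0.2  0.1] w 40.1 t 11.025 q [ 0.05  0.37 -0.22  0.   -0.97 -0.29]
top
('plate', 0.93, [552.4, -245.4], 'rect', [557.7, -237.1], [145.0, 83.0], 'ang', np.float64(86.6), 'ext', [-67.0, 83.0], [146.0, 138.0, 126.0])
('plate', 0.74, [285.2, 202.5], 'rect', [285.0, 200.4], [177.0, 86.0], 'ang', np.float64(60.6), 'ext', [-92.0, 86.0], [71.0, 130.0, 68.0])
('punch1', 0.74, [494.2, 387.8], 'rect', [490.8, 387.9], [17.0, 140.0], 'ang', np.float64(178.4), 'ext', [-67.0, 74.0], [164.0, 106.0, 68.0])
('punch1', 0.74, [691.6, 406.0], 'rect', [689.9, 403.9], [150.0, 19.0], 'ang', np.float64(40.2), 'ext', [-72.0, 78.0], [84.0, 61.0, 38.0])
('punch1', 0.67, [339.7, 474.2], 'rect', [338.8, 472.6], [146.0, 17.0], 'ang', np.float64(62.2), 'ext', [-75.0, 71.0], [156.0, 58.0, 42.0])
('punch1', 0.55, [525.6, 305.5], 'rect', [521.4, 305.6], [16.0, 145.0], 'ang', np.float64(178.4), 'ext', [-68.0, 77.0], [163.0, 106.0, 67.0])
('punch1', 0.54, [552.6, -245.6], 'rect', [556.8, -239.0], [151.0, 86.0], 'ang', np.float64(
[... 907 characters left out ...]
punch1', 0.83, [523.0, 306.1], 'rect', [519.4, 306.5], [16.0, 148.0], 'ang', np.float64(178.3), 'ext', [-70.0, 77.0], [213.0, 114.0, 42.0])
('punch1', 0.83, [486.9, 234.9], 'rect', [482.1, 234.8], [17.0, 147.0], 'ang', np.float64(179.4), 'ext', [-69.0, 78.0], [206.5, 106.5, 39.0])
('punch1', 0.6, [337.4, 473.9], 'rect', [337.8, 473.9], [139.0, 18.0], 'ang', np.float64(61.8), 'ext', [-69.0, 70.0], [209.0, 29.0, 3.0])
('punch1', 0.56, [689.8, 405.8], 'rect', [688.4, 404.0], [147.0, 21.0], 'ang', np.float64(40.3), 'ext', [-71.0, 76.0], [84.0, 47.0, 19.0])
('punch1', 0.22, [559.9, 9.7], 'rect', [557.6, -1.3], [280.0, 139.0], 'ang', np.float64(74.9), 'ext', [-151.0, 129.0], [205.0, 171.5, 140.0])
```

View pics/top3.png

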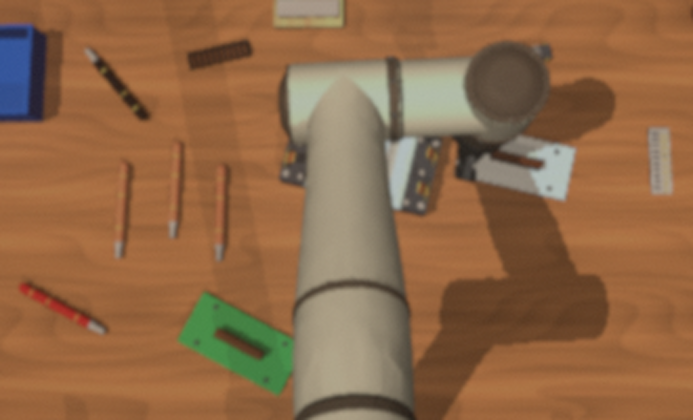

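The picture confirms the plate lies flat at about (563,-220). Now for the first copper punch, the one nearest the fixture.

>>> servo_tool --turn '[[0,0,-0.167],[0,0,-0.167],[0,0,-0.167],[0,0,-0.167],[0,0,-0.167]]' --dp '[[-0.01,0.045,0],[-0.01,0.045,0],[-0.01,0.045,0],[-0.01,0.045,0],[-0.01,0.045,0]]' --fingers '[0.05,0.05,0.05,0.05,0.05]'

```text
clock: 11.95
position: [511.4, 87.9, 148.2]
ee_rot: [-0.222, 0.975, 0.0, -0.002]
contact_force: [0.5, 0.1, 0.6]
gripper_width: 50.2
```

>>> servo_tool --turn '[[0,0,-0.167],[0,0,-0.167],[0,0,-0.167],[0,0,0],[0,0,0]]' --dp '[[-0.01,0.045,0],[-0.01,0.045,0],[-0.01,0.045,0],[0,0,-0.045],[0,0,-0.04]]' --fingers '[0.05,0.05,0.05,0.05,0.05]'

```text
clock: 12.58
position: [485.1, 227.0, 63.2]
ee_rot: [0.038, 0.999, 0.003, 0.002]
contact_force: [0.6, 0.2, -0.6]
gripper_width: 50.1
```

```bash
python3 - <<'E'
from h import *
to(484.5,234.5,5,89)
E
```

```text
pos [485.1 227.   63.2] dp [-0.0006  0.0075 -0.0582] turn [-0.006  0.003  0.059] F [ 0.6  0.2 -0.6] w 50.1 t 12.575 q [ 0.74  0.42 -0.43 -0.   -0.72 -2.38]
```

>>> servo_tool --turn '[[-0.006,0.003,0.059],[0,0,0],[0,0,0],[0,0,0],[0,0,0]]' --dp '[[-0.001,0.0075,-0.01],[0,0,-0.025],[0,0,-0.015],[0,0,-0.005],[0,0,0]]' --fingers '[0.05,0.05,0.05,0.05,0.05]'

```text
clock: 13.2
position: [485.5, 229.6, 1.9]
ee_rot: [0.012, 1.0, -0.003, -0.003]
contact_force: [0.0, -0.1, 0.3]
gripper_width: 50.0
```

```bash
python3 - <<'E'
from h import *
to(484.5,234.5,5,89)
E
```

```text
pos [485.5 229.6   1.9] dp [-0.001   0.0049  0.0031] turn [ 0.006 -0.006  0.006] F [ 0.  -0.1  0.3] w 50.0 t 13.2 q [ 0.74  0.52 -0.46  0.   -0.6  -2.34]
```

>>> servo_tool --turn '[[0.006,-0.006,0.006],[0,0,0],[0,0,0],[0,0,0],[0,0,0]]' --dp '[[-0.001,0.005,0.002],[0,0,0],[0,0,0],[0,0,0],[0,0,0]]' --fingers '[0.05,0,0,0,0]'

```text
clock: 13.82
position: [485.4, 235.7, 6.4]
ee_rot: [0.008, 1.0, 0.002, 0.002]
contact_force: [0.4, -0.0, -1.3]
gripper_width: 13.3
```

```bash
python3 - <<'E'
from h import *
to(484.5,234.5,5,89)
E
```

```text
pos [485.4 235.7   6.4] dp [-0.0009 -0.0012 -0.0014] turn [-0.003  0.004 -0.001] F [ 0.4 -0.  -1.3] w 13.3 t 13.825 q [ 0.75  0.51 -0.46  0.   -0.59 -2.34]
```

>>> servo_tool --turn '[[0,0,0],[0,0,0],[0,0,0],[0,0,0],[0,0,0]]' --dp '[[0,0,0],[0,0,0.015],[0,0,0.03],[0,0,0.03],[0,0,0.025]]' --fingers '[0,0,0,0,0]'

```text
clock: 14.45
position: [483.0, 233.9, 108.5]
ee_rot: [0.009, 1.0, -0.001, -0.001]
contact_force: [0.6, -0.0, -2.5]
gripper_width: 13.2
```

>>> servo_tool --turn '[[0,0,-0.045],[0,0,-0.045],[0,0,-0.045],[0,0,-0.045],[0,0,-0.045]]' --dp '[[0.006,-0.045,0],[0.006,-0.045,0],[0.006,-0.045,0],[0.006,-0.045,0],[0.006,-0.045,0]]' --fingers '[0,0,0,0,0]'

```text
clock: 15.08
position: [514.5, 6.9, 115.8]
ee_rot: [0.121, 0.993, 0.003, 0.004]
contact_force: [-0.2, -0.0, -2.5]
gripper_width: 12.8
```

```bash
python3 - <<'E'
from h import *
to(523.3,-18.9,34,76)
E
```

```text
pos [514.5   6.9 115.8] dp [ 0.0088 -0.0258 -0.0818] turn [-0.005  0.009 -0.002] F [-0.2 -0.  -2.5] w 12.8 t 15.075 q [ 0.33  0.31 -0.42 -0.   -0.82 -2.14]
```

Punch held (2.5 N). Settle above the groove and take a look to measure the held punch's pose.

>>> servo_tool --turn '[[-0.005,0.009,0],[0,0,0],[0,0,0],[0,0,0],[0,0,0]]' --dp '[[0.008,-0.026,0],[0,0,-0.02],[0,0,-0.02],[0,0,0],[0,0,0]]' --fingers '[0,0,0,0,0]'

```text
clock: 15.7
position: [522.5, -23.7, 79.1]
ee_rot: [0.124, 0.992, 0.001, 0.001]
contact_force: [0.1, -0.3, -2.0]
gripper_width: 13.5
```

```bash
python3 - <<'E'
from h import *
to(523.3,-18.9,34,76)
d=cam("scene");save(d,"s4.png",(190,130,120,120),5)
E
```

```text
pos [522.5 -23.7  79.1] dp [ 0.0008  0.0048 -0.0451] turn [-0.001  0.003  0.005] F [ 0.1 -0.3 -2. ] w 13.5 t 15.7 q [ 0.27  0.38 -0.44  0.   -0.75 -2.09]
```

View pics/s4.png

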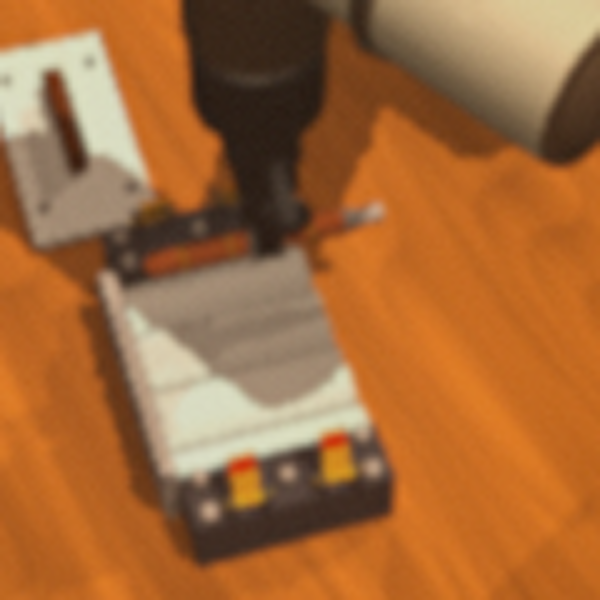

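>>> servo_tool --turn '[[0,0.003,0.005],[0,0,0],[0,0,0],[0,0,0],[0,0,0]]' --dp '[[0.001,0.005,0],[0,0,-0.02],[0,0,-0.014],[0,0,-0.004],[0,0,0]]' --fingers '[0,0,0,0,0]'

```text
clock: 16.38
position: [526.0, -16.6, 43.1]
ee_rot: [0.12, 0.993, 0.001, 0.003]
contact_force: [0.1, -0.1, -1.8]
gripper_width: 13.0
```

```bash
python3 - <<'E'
from h import *
to(523.3,-18.9,32.5,76)
E
```

```text
pos [526.  -16.6  43.1] dp [-0.0027 -0.0023 -0.0106] turn [-0.002  0.006 -0.003] F [ 0.1 -0.1 -1.8] w 13.0 t 16.375 q [ 0.28  0.44 -0.47 -0.   -0.66 -2.09]
```

>>> servo_tool --turn '[[-0.002,0.006,-0.003],[0,0,0],[0,0,0],[0,0,0],[0,0,0]]' --dp '[[-0.002,-0.002,-0.005],[0,0,-0.004],[0,0,-0.0015],[0,0,0],[0,0,0]]' --fingers '[0,0,0,0,0]'

```text
clock: 17.0
position: [524.7, -18.9, 33.4]
ee_rot: [0.122, 0.993, 0.0, 0.001]
contact_force: [-0.3, -0.7, -1.7]
gripper_width: 13.1
```

```bash
python3 - <<'E'
from h import *
to(523.3,-18.9,32.5,76)
E
```

```text
pos [524.7 -18.9  33.4] dp [-0.0014 -0.     -0.0009] turn [ 0.     0.002 -0.   ] F [-0.3 -0.7 -1.7] w 13.1 t 17.0 q [ 0.27  0.45 -0.48  0.   -0.64 -2.09]
```

>>> servo_tool --turn '[[0,0.002,0],[0,0,0],[0,0,0],[0,0,0],[0,0,0]]' --dp '[[0,0,-0.0015],[0,0,-0.001],[0.003,-0.0007,0],[0.003,-0.0007,0],[0,0,0]]' --fingers '[0,0,0,0,0]'

```text
clock: 17.62
position: [529.7, -21.1, 32.3]
ee_rot: [0.122, 0.993, -0.001, -0.002]
contact_force: [-1.7, -1.7, 2.2]
gripper_width: 13.3
```

>>> servo_tool --turn '[[0,0,0],[0,0,0],[0,0,0],[0,0,0],[0,0,0]]' --dp '[[0.003,-0.0007,0],[0.003,-0.0007,0],[0,0,0],[0,0,0],[0,0,0]]' --fingers '[0,0,0,0,0]'

```text
clock: 18.25
position: [534.9, -22.4, 32.4]
ee_rot: [0.122, 0.993, -0.001, -0.003]
contact_force: [-4.8, 0.4, 3.2]
gripper_width: 12.8
```

```bash
python3 - <<'E'
from h import *
to(538,-22,32,76)
E
```

```text
pos [534.9 -22.4  32.4] dp [ 0.0031  0.0004 -0.0004] turn [ 0.001 -0.006 -0.001] F [-4.8  0.4  3.2] w 12.8 t 18.25 q [ 0.26  0.47 -0.45 -0.   -0.66 -2.08]
```

>>> servo_tool --turn '[[0,0,0],[0,0,0],[0,0,0],[0,0,0],[0,0,0]]' --dp '[[0.003,-0.0007,0],[0.003,-0.0007,0],[0,0,0],[0,0,0],[0,0,0]]' --fingers '[0,0,0,0,0]'

```text
clock: 18.88
position: [537.9, -23.2, 32.3]
ee_rot: [0.122, 0.993, -0.001, -0.006]
contact_force: [-4.5, 1.2, 3.1]
gripper_width: 13.1
```

```bash
python3 - <<'E'
from h import *
to(538,-22,32,76)
E
```

```text
pos [537.9 -23.2  32.3] dp [ 0.0001  0.0012 -0.0003] turn [ 0.001 -0.013  0.   ] F [-4.5  1.2  3.1] w 13.1 t 18.875 q [ 0.26  0.48 -0.43 -0.   -0.68 -2.07]
```

>>> servo_tool --turn '[[0,0,0],[0,0,0],[0,0,0],[0,0,0],[0,0,0]]' --dp '[[0.005,-0.0012,0],[0.005,-0.0012,0],[0.005,-0.0012,0],[0,0,0],[0,0,0]]' --fingers '[0,0,0,0,0]'

```text
clock: 19.5
position: [537.8, -23.0, 32.6]
ee_rot: [0.123, 0.992, -0.002, -0.022]
contact_force: [-4.7, -1.1, 2.6]
gripper_width: 13.0
```

```bash
python3 - <<'E'
from h import *
to(538,-22,32,76)
E
```

```text
pos [537.8 -23.   32.6] dp [ 0.0002  0.001  -0.0006] turn [-0.002 -0.044  0.003] F [-4.7 -1.1  2.6] w 13.0 t 19.5 q [ 0.25  0.49 -0.4  -0.02 -0.72 -2.05]
```

>>> servo_tool --turn '[[0,0,0],[0,0,0],[0,0,0],[0,0,0],[0,0,0]]' --dp '[[0,0,0],[0,0,0],[0,0,0.006],[0,0,0.02],[0,0,0.04]]' --fingers '[0.03,0.03,0.03,0.03,0.03]'

```text
clock: 20.12
position: [540.6, -23.2, 97.6]
ee_rot: [0.123, 0.992, -0.002, -0.021]
contact_force: [0.1, 0.5, 0.9]
gripper_width: 29.6
```

```bash
python3 - <<'E'
from h import *
to(521,306,5,88.5)
E
```

```text
pos [540.6 -23.2  97.6] dp [-0.0196  0.3292 -0.0926] turn [ 0.003 -0.042  0.221] F [0.1 0.5 0.9] w 29.6 t 20.125 q [ 0.25  0.4  -0.34 -0.02 -0.87 -2.06]
```

>>> servo_tool --turn '[[0,-0.042,0],[0,0,0.03],[0,0,0.03],[0,0,0.03],[0,0,0.03]]' --dp '[[-0.002,0.02,0.01],[-0.003,0.044,0],[-0.003,0.044,0],[-0.003,0.044,0],[-0.003,0.044,0]]' --fingers '[0.05,0.05,0.05,0.05,0.05]'

```text
clock: 20.75
position: [531.8, 176.8, 114.9]
ee_rot: [0.064, 0.998, 0.004, 0.008]
contact_force: [0.6, 0.2, 0.7]
gripper_width: 50.1
```

>>> servo_tool --turn '[[0,0,0.03],[0,0,0.03],[0,0,0.03],[0,0,0],[0,0,0]]' --dp '[[-0.003,0.044,0],[-0.003,0.044,0],[0,0.03,0],[0,0,-0.03],[0,0,0]]' --fingers '[0.05,0.05,0.05,0.05,0.05]'

```text
clock: 21.38
position: [527.6, 304.3, 87.3]
ee_rot: [0.015, 1.0, 0.008, 0.012]
contact_force: [0.5, -0.8, 0.6]
gripper_width: 50.0
```

```bash
python3 - <<'E'
from h import *
to(521,306,5,88.5)
for n in("top","scene"):
    d=cam(n);print(n)
    for q,z in(("punch1",8),):
        for o in obj(d,q,n,z):print(o)
save(d,"s5.png",(190,130,160,180),3.3)
E
```

```text
pos [527.6 304.3  87.3] dp [-0.0066  0.0017 -0.0823] turn [-0.015  0.024  0.004] F [ 0.5 -0.8  0.6] w 50.0 t 21.375 q [ 0.79  0.48 -0.24  0.01 -0.82 -2.4 ]
top
('punch1', 0.74, [516.4, 305.4], 'rect', [521.4, 305.3], [16.0, 145.0], 'ang', np.float64(177.9), 'ext', [-77.0, 67.0], [138.0, 85.0, 61.5])
('punch1', 0.73, [468.9, 389.1], 'rect', [467.7, 389.2], [21.0, 94.0], 'ang', np.float64(177.8), 'ext', [-46.0, 48.0], [162.0, 107.0, 69.0])
('punch1', 0.61, [546.8, -24.9], 'rect', [541.1, -23.3], [18.0, 147.0], 'ang', np.float64(165.9), 'ext', [-68.0, 79.0], [169.0, 119.0, 87.5])
('punch1', 0.45, [687.6, 403.0], 'rect', [688.3, 403.7], [147.0, 16.0], 'ang', np.float64(40.6), 'ext', [-75.0, 73.0], [72.5, 52.0, 32.0])
scene
('punch1', 0.89, [340.5, 479.0], 'rect', [338.0, 473.7], [145.0, 19.0], 'ang', np.float64(62.2), 'ext', [-78.0, 66.0], [202.0, 31.5, 5.0])
('punch1', 0.77, [526.3, -38.8], 'rect', [526.1, -40.0], [22.0, 145.0], 'ang', np.float64(166.9), 'ext', [-73.0, 72.0], [204.0, 122.0, 63.0])
('punch1', 0.65, [551.2, 305.4], 'rect', [550.4, 305.1], [20.0, 89.0], 'ang', np.float64(179.1), 'ext', [-44.0, 45.0], [192.0, 92.0, 33.0])
('punch1', 0.61, [688.2, 404.6], 'rect', [688.5, 404.9], [148.0, 16.0], 'ang', np.float64(40.7), 'ext', [-75.0, 74.0], [70.0, 37.0, 16.0])
('punch1', 0.57, [492.5, 388.7], 'rect', [487.3, 388.4], [18.0, 151.0], 'ang', np.float64(178.4), 'ext', [-70.0, 81.0], [203.0, 109.0, 39.0])
('punch1', 0.55, [539.3, 91.7], 'rect', [539.9, 92.7], [36.0, 17.0], 'ang', np.float64(63.5), 'ext', [-17.0, 19.0], [135.0, 83.0, 30.0])
```

View pics/s5.png

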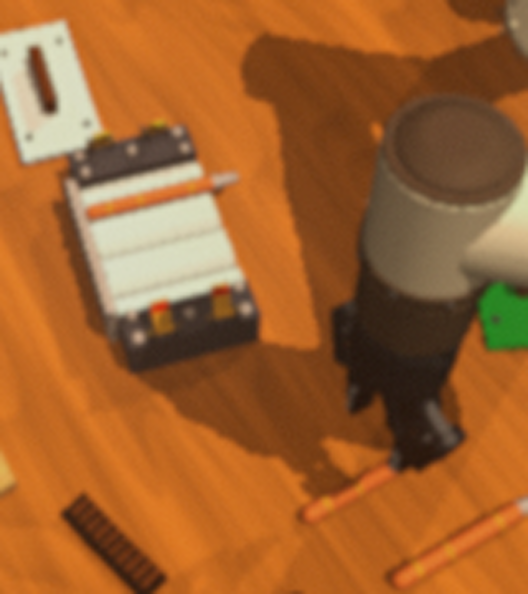

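The first punch is in the right groove with its head at the stop. Now the second.

>>> servo_tool --turn '[[-0.015,0.024,0.004],[0,0,0],[0,0,0],[0,0,0],[0,0,0]]' --dp '[[-0.007,0.002,0],[0,0,-0.03],[0,0,-0.03],[0,0,-0.008],[0,0,0]]' --fingers '[0.05,0.05,0.05,0.05,0.05]'

```text
clock: 22.2
position: [524.8, 308.6, 26.8]
ee_rot: [0.014, 1.0, 0.005, 0.005]
contact_force: [-0.7, 0.6, 0.6]
gripper_width: 50.0
```

```bash
python3 - <<'E'
from h import *
to(521,306,5,88.5)
E
```

```text
pos [524.8 308.6  26.8] dp [-0.0038 -0.0026 -0.0218] turn [-0.009  0.01   0.001] F [-0.7  0.6  0.6] w 50.0 t 22.2 q [ 0.8   0.56 -0.28  0.   -0.72 -2.4 ]
```

>>> servo_tool --turn '[[-0.009,0.01,0],[0,0,0],[0,0,0],[0,0,0],[0,0,0]]' --dp '[[-0.004,-0.003,-0.01],[0,0,-0.01],[0,0,-0.001],[0,0,0],[0,0,0]]' --fingers '[0.05,0.05,0.05,0,0]'

```text
clock: 22.82
position: [521.8, 306.5, 7.3]
ee_rot: [0.013, 1.0, 0.001, 0.001]
contact_force: [-2.7, 1.4, 6.2]
gripper_width: 14.5
```

>>> servo_tool --turn '[[0,0,0],[0,0,0],[0,0,0],[0,0,0],[0,0,0]]' --dp '[[0,0,0],[0,0,0],[0,0,0],[0,0,0],[0,0,0]]' --fingers '[0,0,0,0,0]'

```text
clock: 23.45
position: [521.9, 306.6, 7.6]
ee_rot: [0.013, 1.0, 0.001, 0.002]
contact_force: [-0.6, 0.2, 0.1]
gripper_width: 12.8
```

```bash
python3 - <<'E'
from h import *
to(521,306,5,88.5)
E
```

```text
pos [521.9 306.6   7.6] dp [-0.0009 -0.0006 -0.0026] turn [-0.003  0.003  0.001] F [-0.6  0.2  0.1] w 12.8 t 23.45 q [ 0.8   0.59 -0.29  0.   -0.69 -2.4 ]
```

>>> servo_tool --turn '[[0,0,0],[0,0,0],[0,0,0],[0,0,0],[0,0,0]]' --dp '[[0,0,0.01],[0,0,0.025],[0,0,0.03],[0,0,0.03],[0,-0.02,0.005]]' --fingers '[0,0,0,0,0]'

```text
clock: 24.08
position: [520.2, 285.4, 109.7]
ee_rot: [0.013, 1.0, 0.0, -0.0]
contact_force: [0.2, -0.3, -2.3]
gripper_width: 12.9
```

>>> servo_tool --turn '[[0,0,-0.043],[0,0,-0.043],[0,0,-0.043],[0,0,-0.043],[0,0,-0.043]]' --dp '[[0.002,-0.047,0],[0.002,-0.047,0],[0.002,-0.047,0],[0.002,-0.047,0],[0.002,-0.047,0]]' --fingers '[0,0,0,0,0]'

```text
clock: 24.7
position: [523.9, 39.6, 106.2]
ee_rot: [0.124, 0.992, -0.001, -0.005]
contact_force: [-0.1, -0.1, -2.2]
gripper_width: 12.8
```

```bash
python3 - <<'E'
from h import *
to(533.9,23.8,34,76)
E
```

```text
pos [523.9  39.6 106.2] dp [ 0.01   -0.0158 -0.0722] turn [ 0.002 -0.009  0.004] F [-0.1 -0.1 -2.2] w 12.8 t 24.7 q [ 0.38  0.35 -0.4  -0.   -0.83 -2.2 ]
```

>>> servo_tool --turn '[[0.002,-0.009,0.004],[0,0,0],[0,0,0],[0,0,0],[0,0,0]]' --dp '[[0.01,-0.016,0],[0,0,-0.02],[0,0,-0.025],[0,0,-0.012],[0,0,0]]' --fingers '[0,0,0,0,0]'

```text
clock: 25.32
position: [527.0, 13.7, 44.6]
ee_rot: [0.128, 0.992, -0.001, -0.005]
contact_force: [0.6, -0.6, -1.6]
gripper_width: 12.7
```

```bash
python3 - <<'E'
from h import *
to(533.9,23.8,33.5,76)
E
```

```text
pos [527.   13.7  44.6] dp [ 0.0069  0.0101 -0.0111] turn [ 0.001 -0.011  0.012] F [ 0.6 -0.6 -1.6] w 12.7 t 25.325 q [ 0.33  0.44 -0.45 -0.   -0.69 -2.16]
```

>>> servo_tool --turn '[[0.001,-0.011,0.012],[0,0,0],[0,0,0],[0,0,0],[0,0,0]]' --dp '[[0.006,0.01,0.002],[0,0,0],[0,0,-0.004],[0,0,-0.003],[0,0,0]]' --fingers '[0,0,0,0,0]'

```text
clock: 25.95
position: [534.8, 25.4, 41.5]
ee_rot: [0.12, 0.993, 0.001, 0.003]
contact_force: [-0.1, -0.1, -2.3]
gripper_width: 12.8
```

```bash
python3 - <<'E'
from h import *
to(533.9,23.8,33.5,76)
E
```

```text
pos [534.8  25.4  41.5] dp [-0.0009 -0.0016 -0.008 ] turn [-0.001  0.006 -0.003] F [-0.1 -0.1 -2.3] w 12.8 t 25.95 q [ 0.35  0.45 -0.45  0.   -0.67 -2.16]
```

>>> servo_tool --turn '[[-0.001,0.006,-0.003],[0,0,0],[0,0,0],[0,0,0],[0,0,0]]' --dp '[[0,-0.0015,-0.003],[0,0,-0.003],[0,0,-0.002],[0,0,-0.001],[0,0,0]]' --fingers '[0,0,0,0,0]'

```text
clock: 26.58
position: [534.9, 22.9, 33.7]
ee_rot: [0.122, 0.993, -0.001, -0.0]
contact_force: [-0.4, -0.2, -2.3]
gripper_width: 12.8
```

```bash
python3 - <<'E'
from h import *
to(533.9,23.8,33.5,76)
E
```

```text
pos [534.9  22.9  33.7] dp [-0.001   0.0009 -0.0002] turn [ 0.002 -0.001 -0.001] F [-0.4 -0.2 -2.3] w 12.8 t 26.575 q [ 0.35  0.47 -0.45  0.   -0.66 -2.16]
```

>>> servo_tool --turn '[[0,0,0],[0,0,0],[0,0,0],[0,0,0],[0,0,0]]' --dp '[[0,0,-0.0015],[0,0,-0.001],[0.004,-0.001,0],[0.004,-0.001,0],[0,0,0]]' --fingers '[0,0,0,0,0]'

```text
clock: 27.2
position: [543.0, 21.0, 33.6]
ee_rot: [0.121, 0.993, -0.001, -0.001]
contact_force: [-1.3, -1.9, 1.3]
gripper_width: 12.7
```

>>> servo_tool --turn '[[0,0,0],[0,0,0],[0,0,0],[0,0,0],[0,0,0]]' --dp '[[0.004,-0.001,0],[0.003,-0.0007,0],[0.003,-0.0007,0],[0.003,-0.0007,0],[0,0,0]]' --fingers '[0,0,0,0,0]'

```text
clock: 27.82
position: [549.1, 19.4, 33.6]
ee_rot: [0.122, 0.993, -0.002, -0.009]
contact_force: [0.0, -1.2, -0.5]
gripper_width: 13.2
```

```bash
python3 - <<'E'
from h import *
to(548.4,20.1,33,76)
E
```

```text
pos [549.1  19.4  33.6] dp [-0.0007  0.0007 -0.0006] turn [ 0.002 -0.017  0.   ] F [ 0.  -1.2 -0.5] w 13.2 t 27.825 q [ 0.33  0.49 -0.4  -0.01 -0.7  -2.14]
```

>>> servo_tool --turn '[[0,0,0],[0,0,0],[0,0,0],[0,0,0],[0,0,0]]' --dp '[[0.004,-0.001,0],[0.004,-0.001,0],[0.004,-0.001,0],[0,0,0],[0,0,0]]' --fingers '[0,0,0,0,0]'

```text
clock: 28.45
position: [549.0, 19.5, 33.7]
ee_rot: [0.123, 0.992, -0.003, -0.022]
contact_force: [-4.6, 0.8, 2.2]
gripper_width: 12.7
```

```bash
python3 - <<'E'
from h import *
to(548.4,20.1,33,76)
E
```

```text
pos [549.   19.5  33.7] dp [-0.0006  0.0006 -0.0007] turn [ 0.    -0.043  0.002] F [-4.6  0.8  2.2] w 12.7 t 28.45 q [ 0.32  0.5  -0.37 -0.02 -0.74 -2.12]
```

>>> servo_tool --turn '[[0,0,0],[0,0,0],[0,0,0],[0,-0.02,0],[0,-0.02,0]]' --dp '[[0,0,0],[0,0,0],[0,0,0.006],[0,0,0.03],[0,0,0.04]]' --fingers '[0.03,0.03,0.03,0.03,0.03]'

```text
clock: 29.08
position: [551.0, 18.3, 108.7]
ee_rot: [0.123, 0.992, -0.001, -0.001]
contact_force: [0.5, 0.2, -0.1]
gripper_width: 29.6
```

>>> servo_tool --turn '[[0,0,0.024],[0,0,0.024],[0,0,0.024],[0,0,0.024],[0,0,0.024]]' --dp '[[-0.007,0.042,0],[-0.007,0.042,0],[-0.007,0.042,0],[-0.007,0.042,0],[-0.007,0.042,0]]' --fingers '[0.05,0.05,0.05,0.05,0.05]'

```text
clock: 29.7
position: [519.9, 232.7, 116.1]
ee_rot: [0.064, 0.998, 0.003, 0.006]
contact_force: [1.3, 0.4, -0.1]
gripper_width: 49.8
```

>>> servo_tool --turn '[[0,0,0.024],[0,0,0.024],[0,0,0.024],[0,0,0.024],[0,0,0]]' --dp '[[-0.007,0.042,0],[-0.007,0.042,0],[-0.007,0.042,0],[0,0.02,-0.02],[0,0,-0.02]]' --fingers '[0.05,0.05,0.05,0.05,0.05]'

```text
clock: 30.32
position: [500.1, 389.2, 80.0]
ee_rot: [0.012, 1.0, 0.007, 0.011]
contact_force: [0.6, -0.5, -0.2]
gripper_width: 49.7
```

```bash
python3 - <<'E'
from h import *
to(489,388.5,5,88.3)
for n in("top","scene"):
    d=cam(n);print(n)
    for q,z in(("punch1",8),):
        for o in obj(d,q,n,z):print(o)
E
```

```text
pos [500.1 389.2  80. ] dp [-0.0111 -0.0007 -0.075 ] turn [-0.014  0.021 -0.005] F [ 0.6 -0.5 -0.2] w 49.7 t 30.325 q [ 0.92  0.52 -0.18  0.01 -0.84 -2.52]
top
('punch1', 0.74, [553.7, 19.6], 'rect', [551.2, 20.4], [16.0, 147.0], 'ang', np.float64(166.2), 'ext', [-71.0, 76.0], [171.0, 118.0, 86.0])
('punch1', 0.66, [545.2, -24.4], 'rect', [540.9, -24.1], [17.0, 147.0], 'ang', np.float64(166.0), 'ext', [-69.0, 78.0], [170.0, 118.0, 84.0])
('punch1', 0.64, [341.6, 478.0], 'rect', [340.5, 474.2], [139.0, 16.0], 'ang', np.float64(61.9), 'ext', [-73.0, 66.0], [163.0, 59.0, 43.0])
('punch1', 0.58, [688.8, 404.0], 'rect', [689.6, 404.3], [150.0, 20.0], 'ang', np.float64(40.4), 'ext', [-76.0, 74.0], [84.5, 58.0, 35.0])
('punch1', 0.49, [481.3, 388.3], 'rect', [492.4, 388.9], [137.0, 16.0], 'ang', np.float64(178.8), 'ext', [-80.0, 58.0], [162.0, 103.0, 68.0])
scene
('punch1', 0.77, [517.4, 387.6], 'rect', [516.2, 386.7], [18.0, 89.0], 'ang', np.float64(179.0), 'ext', [-43.0, 46.0], [194.0, 94.0, 33.0])
('punch1', 0.67, [339.6, 477.3], 'rect', [337.6, 473.5], [150.0, 17.0], 'ang', np.float64(61.5), 'ext', [-80.0, 71.0], [206.0, 32.0, 6.0])
('punch1', 0.6, [537.6, -41.6], 'rect', [529.5, -39.1], [27.0, 145.0], 'ang', np.float64(166.6), 'ext', [-64.0, 81.0], [212.0, 128.0, 70.0])
('punch1', 0.5, [541.6, 3.7], 'rect', [537.1, 4.0], [24.0, 148.0], 'ang', np.float64(166.2), 'ext', [-70.0, 78.0], [212.0, 128.0, 70.0])
```

Both placed punches read on their groove lines. The third still lies at (490,388.5).

>>> servo_tool --turn '[[-0.014,0.021,-0.005],[0,0,0],[0,0,0],[0,0,0],[0,0,0]]' --dp '[[-0.011,-0.001,0],[0,0,-0.025],[0,0,-0.022],[0,0,-0.005],[0,0,0]]' --fingers '[0.05,0.05,0.05,0.05,0.05]'

```text
clock: 31.15
position: [490.5, 387.1, 33.9]
ee_rot: [0.017, 1.0, 0.002, 0.002]
contact_force: [0.1, 0.5, 1.0]
gripper_width: 50.4
```

```bash
python3 - <<'E'
from h import *
to(489,388.5,6,88.3)
E
```

```text
pos [490.5 387.1  33.9] dp [-0.0015  0.0014 -0.0279] turn [-0.005  0.003  0.005] F [0.1 0.5 1. ] w 50.4 t 31.15 q [ 0.93  0.58 -0.22 -0.   -0.77 -2.53]
```

>>> servo_tool --turn '[[-0.005,0.003,0.005],[0,0,0],[0,0,0],[0,0,0],[0,0,0]]' --dp '[[-0.001,0.001,-0.012],[0,0,-0.012],[0,0,-0.003],[0,0,0],[0,0,0]]' --fingers '[0.05,0.05,0.05,0,0]'

```text
clock: 31.78
position: [490.1, 388.9, 7.0]
ee_rot: [0.014, 1.0, 0.001, 0.001]
contact_force: [-2.5, 0.7, 8.1]
gripper_width: 14.9
```

>>> servo_tool --turn '[[0,0,0],[0,0,0],[0,0,0],[0,0,0],[0,0,0]]' --dp '[[0,0,0],[0,0,0],[0,0,0],[0,0,0],[0,0,0]]' --fingers '[0,0,0,0,0]'

```text
clock: 32.4
position: [490.1, 389.0, 7.3]
ee_rot: [0.014, 1.0, 0.001, 0.001]
contact_force: [0.4, 0.1, 0.1]
gripper_width: 13.2
```

>>> servo_tool --turn '[[0,0,0],[0,0,0],[0,0,0],[0,0,0],[0,0,0]]' --dp '[[0,0,0.01],[0,0,0.025],[0,0,0.03],[0,0,0.03],[0,-0.02,0.005]]' --fingers '[0,0,0,0,0]'

```text
clock: 33.02
position: [489.0, 368.0, 110.1]
ee_rot: [0.014, 1.0, -0.0, 0.0]
contact_force: [0.2, -0.3, -2.1]
gripper_width: 13.0
```

```bash
python3 - <<'E'
from h import *
to(544.5,66.5,34,76)
E
```

```text
pos [489.  368.  110.1] dp [ 0.0555 -0.3015 -0.0761] turn [ 0.     0.    -0.216] F [ 0.2 -0.3 -2.1] w 13.0 t 33.025 q [ 0.91  0.47 -0.18  0.   -0.92 -2.51]
```

>>> servo_tool --turn '[[0,0,-0.03],[0,0,-0.03],[0,0,-0.03],[0,0,-0.03],[0,0,-0.03]]' --dp '[[0.008,-0.043,0],[0.008,-0.043,0],[0.008,-0.043,0],[0.008,-0.043,0],[0.008,-0.043,0]]' --fingers '[0,0,0,0,0]'

```text
clock: 33.65
position: [523.8, 141.6, 107.1]
ee_rot: [0.091, 0.996, -0.002, -0.004]
contact_force: [0.8, 0.3, -2.4]
gripper_width: 13.2
```

>>> servo_tool --turn '[[0,0,-0.03],[0,0,-0.03],[0,0,0],[0,0,0],[0,0,0]]' --dp '[[0.008,-0.043,0],[0.004,-0.03,0],[0,0,0],[0,0,0],[0,0,0]]' --fingers '[0,0,0,0,0]'

```text
clock: 34.28
position: [529.9, 59.4, 103.7]
ee_rot: [0.126, 0.992, -0.004, -0.009]
contact_force: [-0.7, -0.4, -2.6]
gripper_width: 12.9
```

```bash
python3 - <<'E'
from h import *
to(544.5,66.5,34,76)
E
```

```text
pos [529.9  59.4 103.7] dp [ 0.0146  0.0071 -0.0697] turn [ 0.005 -0.018  0.008] F [-0.7 -0.4 -2.6] w 12.9 t 34.275 q [ 0.41  0.37 -0.37 -0.   -0.85 -2.24]
```

>>> servo_tool --turn '[[0.005,-0.018,0.008],[0,0,0],[0,0,0],[0,0,0],[0,0,0]]' --dp '[[0.0145,0.007,0],[0,0,0],[0,0,-0.02],[0,0,-0.025],[0,0,-0.01]]' --fingers '[0,0,0,0,0]'

```text
clock: 34.9
position: [547.1, 70.5, 48.6]
ee_rot: [0.119, 0.993, 0.001, 0.002]
contact_force: [1.1, 0.4, -2.1]
gripper_width: 13.1
```

```bash
python3 - <<'E'
from h import *
to(544.5,66.5,34,76)
E
```

```text
pos [547.1  70.5  48.6] dp [-0.0026 -0.004  -0.0146] turn [-0.002  0.005 -0.006] F [ 1.1  0.4 -2.1] w 13.1 t 34.9 q [ 0.42  0.46 -0.4   0.   -0.7  -2.23]
```

>>> servo_tool --turn '[[-0.002,0.005,-0.006],[0,0,0],[0,0,0],[0,0,0],[0,0,0]]' --dp '[[-0.002,-0.004,0],[0,0,0],[0,0,-0.006],[0,0,-0.004],[0,0,0]]' --fingers '[0,0,0,0,0]'

```text
clock: 35.52
position: [546.2, 67.0, 39.7]
ee_rot: [0.122, 0.993, 0.0, 0.001]
contact_force: [-0.3, 0.3, -1.6]
gripper_width: 13.4
```

```bash
python3 - <<'E'
from h import *
to(544.5,66.5,34,76)
E
```

```text
pos [546.2  67.   39.7] dp [-0.0017 -0.0005 -0.0057] turn [-0.     0.003 -0.   ] F [-0.3  0.3 -1.6] w 13.4 t 35.525 q [ 0.42  0.47 -0.41  0.   -0.69 -2.23]
```

>>> servo_tool --turn '[[0,0.003,0],[0,0,0],[0,0,0],[0,0,0],[0,0,0]]' --dp '[[-0.001,-0.0005,-0.004],[0,0,-0.002],[0,0,-0.001],[0,0,-0.0008],[0,0,-0.0006]]' --fingers '[0,0,0,0,0]'

```text
clock: 36.15
position: [545.3, 65.7, 33.2]
ee_rot: [0.121, 0.993, -0.001, -0.0]
contact_force: [-3.0, -0.4, 4.4]
gripper_width: 13.1
```

>>> servo_tool --turn '[[0,0,0],[0,0,0],[0,0,0],[0,0,0],[0,0,0]]' --dp '[[0.004,-0.001,0],[0.004,-0.001,0],[0.004,-0.001,0],[0.003,-0.0007,0],[0,0,0]]' --fingers '[0,0,0,0,0]'

```text
clock: 36.78
position: [558.7, 62.4, 33.2]
ee_rot: [0.121, 0.993, -0.001, -0.003]
contact_force: [-3.3, 1.2, 4.7]
gripper_width: 13.0
```

>>> servo_tool --turn '[[0,0,0],[0,0,0],[0,0,0],[0,0,0],[0,0,0]]' --dp '[[0.003,-0.0007,0],[0.003,-0.0007,0],[0.003,-0.0007,0],[0,0,0],[0,0,0]]' --fingers '[0,0,0,0,0]'

```text
clock: 37.4
position: [558.7, 62.4, 33.2]
ee_rot: [0.122, 0.992, -0.002, -0.012]
contact_force: [-4.2, 1.3, 3.8]
gripper_width: 13.0
```

```bash
python3 - <<'E'
from h import *
to(559,62.8,33,76)
E
```

```text
pos [558.7  62.4  33.2] dp [ 0.0003  0.0004 -0.0002] turn [ 0.001 -0.025  0.   ] F [-4.2  1.3  3.8] w 13.0 t 37.4 q [ 0.39  0.51 -0.36 -0.01 -0.73 -2.2 ]
```

>>> servo_tool --turn '[[0,0,0],[0,0,0],[0,0,0],[0,-0.01,0],[0,-0.01,0]]' --dp '[[0,0,0],[0,0,0],[0,0,0.006],[0,0,0.03],[0,0,0.04]]' --fingers '[0.03,0.03,0.03,0.03,0.03]'

```text
clock: 38.02
position: [560.7, 61.8, 107.9]
ee_rot: [0.122, 0.992, -0.001, -0.002]
contact_force: [0.2, 0.2, 0.8]
gripper_width: 29.9
```

>>> servo_tool --turn '[[0,0,0],[0,0,0],[0,0,0],[0,0,0],[0,0,0]]' --dp '[[-0.02,0.05,0.02],[-0.02,0.06,0],[-0.02,0.05,0],[0,0,0],[0,0,0]]' --fingers '[0.04,0.04,0.04,0.04,0.04]'

```text
clock: 38.65
position: [503.6, 227.4, 135.4]
ee_rot: [0.123, 0.992, 0.003, 0.005]
contact_force: [-0.3, -0.1, -0.7]
gripper_width: 39.7
```

```bash
python3 - <<'E'
from h import *
to(562,-220,14,166)
for n in("top","scene"):
    d=cam(n);print(n)
    for q,z in(("punch1",34),("plate",8)):
        for o in obj(d,q,n,z):print(o)
save(d,"s6.png",(170,130,130,120),4.5)
E
```

```text
pos [503.6 227.4 135.4] dp [ 0.0584 -0.4474 -0.1214] turn [ 0.004  0.013 -1.568] F [-0.3 -0.1 -0.7] w 39.7 t 38.65 q [ 0.72  0.35 -0.31  0.   -0.9  -2.54]
top
('punch1', 0.71, [722.6, -237.7], 'rect', [723.1, -236.3], [28.0, 89.0], 'ang', np.float64(99.9), 'ext', [-43.0, 46.0], [115.0, 99.0, 89.0])
('punch1', 0.68, [540.5, -23.7], 'rect', [540.4, -23.8], [19.0, 143.0], 'ang', np.float64(166.4), 'ext', [-71.0, 71.0], [166.0, 117.0, 85.0])
('punch1', 0.67, [564.3, 60.8], 'rect', [559.2, 62.6], [20.0, 149.0], 'ang', np.float64(165.7), 'ext', [-69.0, 80.0], [127.0, 86.0, 65.5])
('punch1', 0.6, [556.0, 17.8], 'rect', [553.7, 18.4], [16.0, 130.0], 'ang', np.float64(166.3), 'ext', [-63.0, 68.0], [145.0, 100.0, 71.0])
('punch1', 0.56, [557.7, -220.1], 'rect', [557.6, -218.9], [175.0, 85.0], 'ang', np.float64(74.7), 'ext', [-86.0, 89.0], [181.0, 190.0, 184.0])
('punch1', 0.53, [686.4, 399.2], 'rect', [689.0, 401.6], [120.0, 16.0], 'ang', np.float64(40.7), 'ext', [-63.0, 56.0], [75.0, 53.0, 34.0])
('punch1', 0.17, [566.6, 16.2], 'rect', [568.4, 14.5], [238.0, 142.0], 'ang', np.float64(75.7), '
[... 753 characters left out ...]
])
('punch1', 0.71, [692.7, 409.9], 'rect', [692.5, 409.5], [142.0, 20.0], 'ang', np.float64(40.9), 'ext', [-71.0, 72.0], [77.0, 43.0, 16.0])
('punch1', 0.68, [558.0, 16.9], 'rect', [551.0, 19.1], [21.0, 134.0], 'ang', np.float64(165.9), 'ext', [-60.0, 74.0], [153.0, 91.0, 47.0])
('punch1', 0.66, [558.3, 63.1], 'rect', [555.5, 63.7], [19.0, 148.0], 'ang', np.float64(166.0), 'ext', [-71.0, 77.0], [147.0, 75.0, 40.0])
('punch1', 0.56, [539.3, -23.7], 'rect', [537.3, -23.7], [19.0, 137.0], 'ang', np.float64(166.4), 'ext', [-67.0, 71.0], [206.5, 116.0, 58.0])
('plate', 0.61, [287.6, 205.6], 'rect', [285.4, 200.5], [183.0, 87.0], 'ang', np.float64(62.3), 'ext', [-97.0, 86.0], [44.0, 131.0, 32.0])
```

View pics/s6.png

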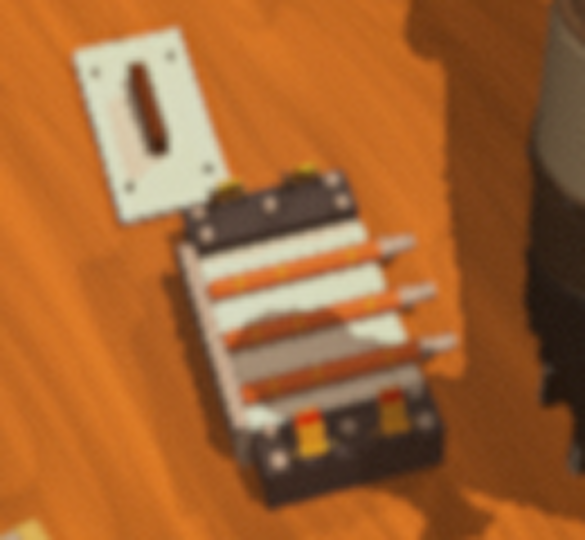

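All three punches lie in their grooves, heads at the stop, with their noses in line at crop pixels (400,243), (420,293) and (440,342). The plate is flat and undisturbed. Now I fetch it.

>>> servo_tool --turn '[[0.004,0.013,0.157],[0,0,0.157],[0,0,0.157],[0,0,0.157],[0,0,0.157]]' --dp '[[0.006,-0.045,0],[0.006,-0.045,0],[0.006,-0.045,0],[0.006,-0.045,0],[0.006,-0.045,0]]' --fingers '[0.04,0.04,0.04,0.04,0.04]'

```text
clock: 39.58
position: [535.2, -5.3, 134.9]
ee_rot: [-0.277, 0.961, 0.004, -0.004]
contact_force: [1.0, 0.2, -0.3]
gripper_width: 40.1
```

>>> servo_tool --turn '[[0,0,0.157],[0,0,0.157],[0,0,0.157],[0,0,0.157],[0,0,0.157]]' --dp '[[0.006,-0.045,0],[0.006,-0.045,0],[0.006,-0.045,0],[0.006,-0.045,0],[0.006,-0.04,0]]' --fingers '[0.04,0.04,0.04,0.04,0.04]'

```text
clock: 40.2
position: [564.7, -236.7, 134.7]
ee_rot: [-0.632, 0.775, 0.002, -0.005]
contact_force: [0.8, 1.4, -0.9]
gripper_width: 40.3
```

```bash
python3 - <<'E'
from h import *
to(562,-222.5,15,166)
E
```

```text
pos [ 564.7 -236.7  134.7] dp [-0.0027  0.0142 -0.1197] turn [ 0.003 -0.01  -0.042] F [ 0.8  1.4 -0.9] w 40.3 t 40.2 q [-0.13  0.45 -0.15  0.   -0.98 -0.07]
```

>>> servo_tool --turn '[[0.003,-0.01,-0.042],[0,0,0],[0,0,0],[0,0,0],[0,0,0]]' --dp '[[-0.003,0.014,0],[0,0,-0.035],[0,0,-0.03],[0,0,-0.01],[0,0,0]]' --fingers '[0.04,0.04,0.04,0.04,0.04]'

```text
clock: 40.83
position: [560.9, -230.0, 57.8]
ee_rot: [-0.611, 0.792, -0.001, 0.001]
contact_force: [1.0, 0.5, 0.9]
gripper_width: 39.8
```

```bash
python3 - <<'E'
from h import *
to(562,-222.5,15,166)
E
```

```text
pos [ 560.9 -230.    57.8] dp [ 0.0011  0.0075 -0.0428] turn [0.001 0.002 0.012] F [1.  0.5 0.9] w 39.8 t 40.825 q [-0.12  0.52 -0.25  0.   -0.8  -0.13]
```

>>> servo_tool --turn '[[0,0.002,0.012],[0,0,0],[0,0,0],[0,0,0],[0,0,0]]' --dp '[[0.001,0.0075,0],[0,0,0],[0,0,-0.02],[0,0,-0.014],[0,0,-0.003]]' --fingers '[0.04,0.04,0.04,0.04,0.04]'

```text
clock: 41.45
position: [565.7, -222.1, 25.0]
ee_rot: [-0.617, 0.787, -0.004, 0.003]
contact_force: [0.3, 0.0, -0.6]
gripper_width: 40.1
```

```bash
python3 - <<'E'
from h import *
to(562,-222.5,15,166)
E
```

```text
pos [ 565.7 -222.1   25. ] dp [-0.0037 -0.0004 -0.01  ] turn [ 0.003  0.01  -0.003] F [ 0.3  0.  -0.6] w 40.1 t 41.45 q [-0.11  0.57 -0.28  0.   -0.72 -0.14]
```

>>> servo_tool --turn '[[0.003,0.01,-0.003],[0,0,0],[0,0,0],[0,0,0],[0,0,0]]' --dp '[[-0.0035,-0.0005,-0.005],[0,0,-0.003],[0,0,-0.001],[0,0,0],[0,0,0]]' --fingers '[0.04,0.04,0.04,0,0]'

```text
clock: 42.08
position: [562.9, -222.9, 16.8]
ee_rot: [-0.616, 0.788, -0.0, 0.0]
contact_force: [-1.2, 0.2, 0.1]
gripper_width: 12.6
```

>>> servo_tool --turn '[[0,0,0],[0,0,0],[0,0,0],[0,0,0],[0,0,0]]' --dp '[[0,0,0],[0,0,0],[0,0,0],[0,0,0],[0,0,0]]' --fingers '[0,0,0,0,0]'

```text
clock: 42.7
position: [562.9, -222.9, 16.8]
ee_rot: [-0.616, 0.788, -0.001, 0.001]
contact_force: [0.6, 0.6, -0.2]
gripper_width: 12.7
```

```bash
python3 - <<'E'
from h import *
to(562,-222.5,15,166)
E
```

```text
pos [ 562.9 -222.9   16.8] dp [-0.0009  0.0004 -0.0018] turn [ 0.     0.001 -0.   ] F [ 0.6  0.6 -0.2] w 12.7 t 42.7 q [-0.11  0.58 -0.28  0.   -0.71 -0.13]
```

>>> servo_tool --turn '[[0,0,0],[0,0,0],[0,0,0],[0,0,0],[0,0,0]]' --dp '[[0,0,0.015],[0,0,0.03],[0,0,0.035],[0,0,0.03],[0,0,0]]' --fingers '[0,0,0,0,0]'

```text
clock: 43.32
position: [559.9, -222.0, 129.7]
ee_rot: [-0.615, 0.788, 0.002, -0.001]
contact_force: [-0.5, -0.4, -4.1]
gripper_width: 12.8
```

>>> servo_tool --turn '[[0,0,0],[0,0,0],[0,0,0],[0,0,0],[0,0,0]]' --dp '[[0,0.03,0],[0,0.045,0],[0,0.05,0],[0,0.05,0],[0,0.04,0]]' --fingers '[0,0,0,0,0]'

```text
clock: 43.95
position: [553.5, -3.6, 121.9]
ee_rot: [-0.611, 0.791, 0.007, -0.005]
contact_force: [0.3, 0.0, -3.7]
gripper_width: 12.3
```

```bash
python3 - <<'E'
from h import *
to(563.3,16.5,110,166)
E
```

```text
pos [553.5  -3.6 121.9] dp [ 0.0098  0.0201 -0.0119] turn [-0.004 -0.016  0.011] F [ 0.3  0.  -3.7] w 12.3 t 43.95 q [ 0.28  0.38 -0.3  -0.01 -0.91 -0.53]
```

>>> servo_tool --turn '[[-0.004,-0.016,0.011],[0,0,0],[0,0,0],[0,0,0],[0,0,0]]' --dp '[[0.01,0.017,0],[0,0,0],[0,0,-0.01],[0,0,-0.01],[0,0,0]]' --fingers '[0,0,0,0,0]'

```text
clock: 44.58
position: [560.6, 13.4, 95.9]
ee_rot: [-0.616, 0.788, 0.002, -0.004]
contact_force: [0.2, -0.1, -3.8]
gripper_width: 12.4
```

```bash
python3 - <<'E'
from h import *
to(563.3,16.5,60.3,166)
d=cam("scene");save(d,"s7.png",(180,110,130,130),4.5)
E
```

```text
pos [560.6  13.4  95.9] dp [ 0.0027  0.0031 -0.0356] turn [ 0.002 -0.009 -0.   ] F [ 0.2 -0.1 -3.8] w 12.4 t 44.575 q [ 0.31  0.42 -0.32 -0.   -0.84 -0.56]
```

View pics/s7.png

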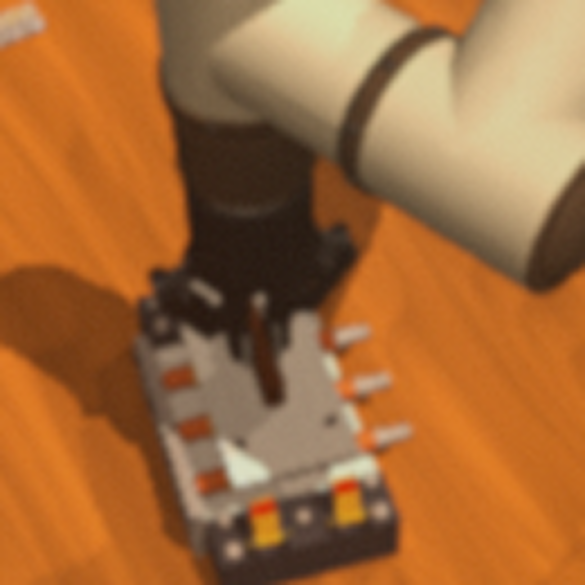

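The plate hangs level above the fixture, clear of the clips, with the punches still home underneath. I'll centre it and lower.

>>> servo_tool --turn '[[0.002,-0.009,0],[0,0,0],[0,0,0],[0,0,0],[0,0,0]]' --dp '[[0.003,0.003,0],[0,0,0],[0,0,-0.008],[0,0,-0.006],[0,0,0]]' --fingers '[0,0,0,0,0]'

```text
clock: 45.25
position: [564.6, 16.2, 82.2]
ee_rot: [-0.615, 0.788, -0.001, 0.002]
contact_force: [0.8, 0.7, -4.5]
gripper_width: 12.4
```

```bash
python3 - <<'E'
from h import *
to(563.3,16.5,60.3,166)
E
```

```text
pos [564.6  16.2  82.2] dp [-0.0013  0.0003 -0.0219] turn [-0.001  0.003  0.   ] F [ 0.8  0.7 -4.5] w 12.4 t 45.25 q [ 0.32  0.43 -0.33  0.   -0.8  -0.56]
```

>>> servo_tool --turn '[[0,0.003,0],[0,0,0],[0,0,0],[0,0,0],[0,0,0]]' --dp '[[-0.001,0,0],[0,0,-0.004],[0,0,-0.003],[0,0,-0.002],[0,0,0]]' --fingers '[0,0,0,0,0]'

```text
clock: 45.88
position: [563.8, 16.3, 72.7]
ee_rot: [-0.616, 0.788, 0.0, 0.0]
contact_force: [-0.4, -0.9, -2.8]
gripper_width: 12.4
```

```bash
python3 - <<'E'
from h import *
to(563.3,16.5,60.3,166)
E
```

```text
pos [563.8  16.3  72.7] dp [-0.0005  0.0002 -0.0124] turn [-0.001  0.     0.   ] F [-0.4 -0.9 -2.8] w 12.4 t 45.875 q [ 0.32  0.45 -0.34 -0.   -0.78 -0.56]
```

>>> servo_tool --turn '[[0,0,0],[0,0,0],[0,0,0],[0,0,0],[0,0,0]]' --dp '[[-0.0005,0,-0.002],[0,0,-0.002],[0,0,-0.002],[0,0,-0.001],[0,0,0]]' --fingers '[0,0,0,0,0]'

```text
clock: 46.5
position: [563.4, 16.3, 65.3]
ee_rot: [-0.616, 0.788, 0.0, 0.001]
contact_force: [-0.7, -0.1, -4.0]
gripper_width: 12.8
```

```bash
python3 - <<'E'
from h import *
to(563.3,16.5,60.3,166)
E
```

```text
pos [563.4  16.3  65.3] dp [-0.0001  0.0002 -0.005 ] turn [-0.001  0.001  0.   ] F [-0.7 -0.1 -4. ] w 12.8 t 46.5 q [ 0.32  0.46 -0.35 -0.   -0.76 -0.56]
```

Underside is at 48.5 mm, between the pins with no contact. Last 5 mm.

>>> servo_tool --turn '[[0,0,0],[0,0,0],[0,0,0],[0,0,0],[0,0,0]]' --dp '[[0,0,-0.002],[0,0,-0.0015],[0,0,-0.001],[0,0,-0.001],[0,0,0]]' --fingers '[0,0,0,0,0]'

```text
clock: 47.12
position: [563.6, 16.4, 60.3]
ee_rot: [-0.616, 0.788, -0.0, 0.001]
contact_force: [-0.3, -0.7, -3.2]
gripper_width: 12.5
```

```bash
python3 - <<'E'
from h import *
to(563.3,16.5,60.3,166)
E
```

```text
pos [563.6  16.4  60.3] dp [-0.0003  0.0001 -0.    ] turn [-0.001  0.001 -0.   ] F [-0.3 -0.7 -3.2] w 12.5 t 47.125 q [ 0.32  0.46 -0.36 -0.   -0.75 -0.56]
```

>>> servo_tool --turn '[[0,0,0],[0,0,0],[0,0,0],[0,0,0],[0,0,0]]' --dp '[[0,0,-0.001],[0,0,-0.001],[0,0,0],[0,0,0],[0,0,0]]' --fingers '[0,0,0,0.04,0.04]'

```text
clock: 47.75
position: [565.1, 16.6, 60.8]
ee_rot: [-0.616, 0.788, -0.001, 0.002]
contact_force: [0.7, -0.2, 0.2]
gripper_width: 39.9
```

>>> servo_tool --turn '[[0,0,0],[0,0,0],[0,0,0],[0,0,0],[0,0,0]]' --dp '[[0,0,0],[0,0,0.02],[0,0,0.04],[0,0,0.05],[0,0,0.02]]' --fingers '[0.04,0.04,0.04,0,0]'

```text
clock: 48.38
position: [564.4, 16.1, 192.7]
ee_rot: [-0.616, 0.788, -0.001, 0.001]
contact_force: [0.7, 0.2, -1.0]
gripper_width: 4.1
```

>>> servo_tool --turn '[[0,0,0],[0,0,0],[0,0,0],[0,0,0],[0,0,0]]' --dp '[[0,-0.06,0],[0,-0.06,0],[0,-0.06,0],[0,-0.05,0],[0,0,0]]' --fingers '[0,0,0,0,0]'

```text
clock: 49.0
position: [566.7, -219.3, 196.6]
ee_rot: [-0.618, 0.786, -0.004, 0.005]
contact_force: [0.4, -0.6, -0.5]
gripper_width: 0.1
```

```bash
python3 - <<'E'
from h import *
to(563.3,16.5,60.3,166)
for n in("top","scene"):
    d=cam(n);print(n)
    for o in obj(d,"plate",n,51.5,(563,16)):print(o)
    for o in obj(d,"punch1",n,34,(563,16)):print(o)
save(d,"s8.png",(180,130,120,120),5)
E
```

```text
pos [ 566.7 -219.3  196.6] dp [-0.0034  0.2358 -0.1363] turn [ 0.001  0.013 -0.007] F [ 0.4 -0.6 -0.5] w 0.1 t 49.0 q [-0.1   0.38 -0.1  -0.   -1.09 -0.13]
top
('plate', 0.94, [569.6, 44.3], 'rect', [570.2, 42.9], [120.0, 86.0], 'ang', np.float64(73.9), 'ext', [-62.0, 60.0], [174.0, 183.0, 176.0])
('plate', 0.28, [531.0, 22.6], 'rect', [551.0, 17.9], [11.0, 129.0], 'ang', np.float64(166.3), 'ext', [-85.0, 44.0], [164.0, 115.0, 84.0])
('plate', 0.17, [524.6, 69.7], 'rect', [557.5, 62.9], [21.0, 142.0], 'ang', np.float64(165.5), 'ext', [-105.0, 37.0], [158.0, 121.0, 98.0])
('punch1', 0.63, [580.8, 73.5], 'rect', [577.9, 54.4], [152.0, 141.0], 'ang', np.float64(159.8), 'ext', [-74.0, 72.0], [135.0, 116.0, 104.0])
('punch1', 0.62, [516.2, 27.5], 'rect', [546.1, 19.9], [19.0, 147.0], 'ang', np.float64(165.7), 'ext', [-105.0, 43.0], [155.0, 120.0, 98.0])
scene
('plate', 0.85, [564.9, 18.7], 'rect', [564.3, 18.1], [179.0, 86.0], 'ang', np.float64(75.3), 'ext', [-90.0, 89.0], [222.0, 218.5, 190.0])
('plate', 0.23, [584.7, 50.1], 'rect', [571.4, 23.9], [262.0, 130.0], 'ang', np.float64(77.1), 'ext', [-160.0, 102.0], [122.0, 89.0, 61.0])
('punch1', 0.62, [519.4, -18.5], 'rect', [536.1, -22.3], [17.0, 140.0], 'ang', np.float64(166.6), 'ext', [-87.0, 53.0], [203.0, 125.0, 81.0])
('punch1', 0.41, [520.6, 72.1], 'rect', [554.4, 63.5], [17.0, 142.0], 'ang', np.float64(166.0), 'ext', [-106.0, 36.0], [203.0, 127.0, 74.0])
```

View pics/s8.png

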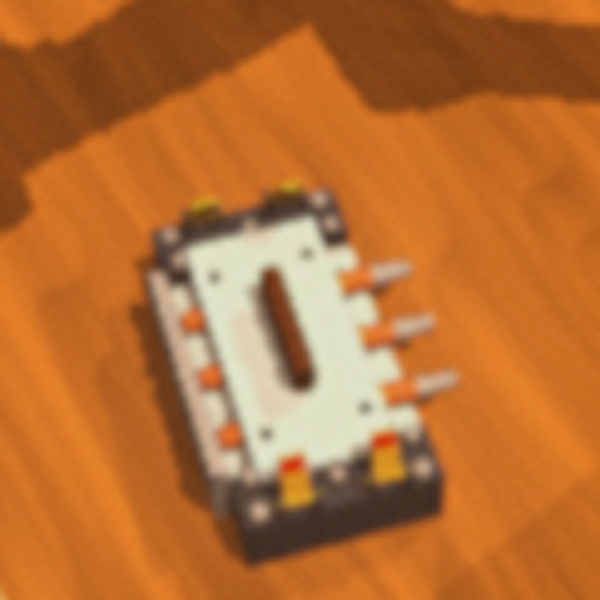

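The plate is seated level between the pins, all four clips are open and the punches are still home. Now I shut the clips with closed fingers, front-right first.

>>> servo_tool --turn '[[0.001,0.013,-0.007],[0,0,0],[0,0,0],[0,0,0],[0,0,0]]' --dp '[[-0.013,0.039,0],[-0.013,0.039,-0.02],[-0.013,0.039,-0.03],[-0.012,0.038,-0.03],[0,0,0]]' --fingers '[0,0,0,0,0]'

```text
clock: 49.92
position: [515.7, -50.9, 116.7]
ee_rot: [-0.621, 0.784, -0.001, 0.002]
contact_force: [1.2, 0.3, 0.1]
gripper_width: 0.3
```

```bash
python3 - <<'E'
from h import *
to(515.2,-64.1,56,166)
E
```

```text
pos [515.7 -50.9 116.7] dp [-0.0005 -0.0132 -0.0607] turn [-0.     0.005 -0.014] F [1.2 0.3 0.1] w 0.3 t 49.925 q [ 0.22  0.32 -0.41  0.   -0.83 -0.45]
```

>>> servo_tool --turn '[[0,0.005,-0.014],[0,0,0],[0,0,0],[0,0,0],[0,0,0]]' --dp '[[0,-0.0135,0],[0,0,0],[0,0,-0.012],[0,0,-0.01],[0,0,0]]' --fingers '[0,0,0,0,0]'

```text
clock: 50.55
position: [517.9, -66.2, 95.3]
ee_rot: [-0.615, 0.788, -0.001, 0.002]
contact_force: [0.9, 0.6, -0.2]
gripper_width: 0.3
```

```bash
python3 - <<'E'
from h import *
to(515.2,-64.1,56,166)
E
```

```text
pos [517.9 -66.2  95.3] dp [-0.0027  0.0021 -0.0393] turn [-0.001  0.004  0.002] F [ 0.9  0.6 -0.2] w 0.3 t 50.55 q [ 0.18  0.36 -0.43  0.   -0.78 -0.43]
```

>>> servo_tool --turn '[[0,0.004,0.002],[0,0,0],[0,0,0],[0,0,0],[0,0,0]]' --dp '[[-0.0025,0.002,0],[0,0,-0.008],[0,0,-0.008],[0,0,-0.008],[0,0,-0.006]]' --fingers '[0,0,0,0,0]'

```text
clock: 51.18
position: [521.0, -60.8, 69.1]
ee_rot: [-0.617, 0.787, -0.003, 0.007]
contact_force: [-0.7, 1.8, 1.7]
gripper_width: -0.2
```

```bash
python3 - <<'E'
from h import *
to(515.2,-64.1,56,166)
E
```

```text
pos [521.  -60.8  69.1] dp [-0.0058 -0.0033 -0.0131] turn [-0.004  0.014 -0.004] F [-0.7  1.8  1.7] w -0.2 t 51.175 q [ 0.19  0.39 -0.45 -0.   -0.71 -0.43]
```

>>> servo_tool --turn '[[-0.004,0.014,-0.004],[0,0,0],[0,0,0],[0,0,0],[0,0,0]]' --dp '[[-0.005,-0.003,-0.002],[-0.001,0,-0.004],[0,0,-0.004],[0,0,-0.003],[0,0,-0.003]]' --fingers '[0,0,0,0,0]'

```text
clock: 51.8
position: [515.2, -64.2, 55.3]
ee_rot: [-0.616, 0.787, -0.001, -0.001]
contact_force: [-11.4, 7.4, 38.7]
gripper_width: -0.1
```

```bash
python3 - <<'E'
from h import *
to(515.2,-64.1,56,166)
E
```

```text
pos [515.2 -64.2  55.3] dp [0.     0.0001 0.0007] turn [ 0.002 -0.001 -0.002] F [-11.4   7.4  38.7] w -0.1 t 51.8 q [ 0.19  0.41 -0.47  0.   -0.69 -0.43]
```

>>> servo_tool --turn '[[0,0,0],[0,0,0],[0,0,0],[0,0,0],[0,0,0]]' --dp '[[0,0,0.015],[0,0,0.03],[0.024,0.04,0.015],[0.024,0.041,0],[0.024,0.041,0]]' --fingers '[0,0,0,0,0]'

```text
clock: 52.42
position: [583.3, 56.8, 115.3]
ee_rot: [-0.613, 0.79, 0.002, -0.005]
contact_force: [0.6, 0.4, -0.4]
gripper_width: -0.2
```

>>> servo_tool --turn '[[0,0,0],[0,0,0],[0,0,0],[0,0,0],[0,0,0]]' --dp '[[0.022,0.034,0],[0,0,0],[0,0,0],[0,0,0],[0,0,0]]' --fingers '[0,0,0,0,0]'

```text
clock: 53.05
position: [603.2, 91.0, 111.6]
ee_rot: [-0.613, 0.79, 0.003, -0.009]
contact_force: [-0.0, 0.2, 0.1]
gripper_width: 0.4
```

```bash
python3 - <<'E'
from h import *
to(611.3,97.5,56,166)
E
```

```text
pos [603.2  91.  111.6] dp [ 0.0081  0.0065 -0.0556] turn [ 0.006 -0.019  0.006] F [-0.   0.2  0.1] w 0.4 t 53.05 q [ 0.41  0.47 -0.17 -0.   -0.95 -0.66]
```

>>> servo_tool --turn '[[0.006,-0.019,0.006],[0,0,0],[0,0,0],[0,0,0],[0,0,0]]' --dp '[[0.008,0.0065,0],[0,0,0],[0,0,-0.012],[0,0,-0.006],[0,0,0]]' --fingers '[0,0,0,0,0]'

```text
clock: 53.68
position: [611.2, 96.9, 92.3]
ee_rot: [-0.615, 0.788, -0.0, 0.001]
contact_force: [-0.1, -0.4, -0.4]
gripper_width: -0.2
```

```bash
python3 - <<'E'
from h import *
to(611.3,97.5,56,166)
E
```

```text
pos [611.2  96.9  92.3] dp [ 0.0001  0.0006 -0.0363] turn [-0.     0.001  0.001] F [-0.1 -0.4 -0.4] w -0.2 t 53.675 q [ 0.42  0.5  -0.18  0.   -0.89 -0.66]
```

>>> servo_tool --turn '[[0,0,0],[0,0,0],[0,0,0],[0,0,0],[0,0,0]]' --dp '[[0,0,-0.008],[0,0,-0.008],[0,0,-0.006],[0,0,-0.003],[0,0,0]]' --fingers '[0,0,0,0,0]'

```text
clock: 54.3
position: [610.6, 89.9, 74.3]
ee_rot: [-0.617, 0.787, -0.004, -0.004]
contact_force: [-0.3, 0.9, 0.6]
gripper_width: 0.1
```

```bash
python3 - <<'E'
from h import *
to(611.3,97.5,56,166)
E
```

```text
pos [610.6  89.9  74.3] dp [ 0.0007  0.0076 -0.0183] turn [ 0.012 -0.001 -0.002] F [-0.3  0.9  0.6] w 0.1 t 54.3 q [ 0.41  0.52 -0.21  0.01 -0.85 -0.66]
```

>>> servo_tool --turn '[[0.012,0,0],[0,0,0],[0,0,0],[0,0,0],[0,0,0]]' --dp '[[0.001,0.004,-0.004],[0,0.002,-0.005],[0,0.001,-0.004],[0,0,-0.003],[0,0,0]]' --fingers '[0,0,0,0,0]'

```text
clock: 54.92
position: [612.0, 98.0, 56.2]
ee_rot: [-0.617, 0.787, 0.001, -0.0]
contact_force: [0.1, -1.1, 0.8]
gripper_width: 0.3
```

```bash
python3 - <<'E'
from h import *
to(611.3,97.5,56,166)
E
```

```text
pos [612.   98.   56.2] dp [-0.0007 -0.0005 -0.0002] turn [-0.001 -0.002 -0.003] F [ 0.1 -1.1  0.8] w 0.3 t 54.925 q [ 0.42  0.54 -0.21 -0.   -0.82 -0.66]
```

>>> servo_tool --turn '[[0,0,0],[0,0,0],[0,0,0],[0,0,0],[0,0,0]]' --dp '[[0,0,-0.001],[0,0,-0.001],[0,0,-0.001],[0,0,0],[0,0,0]]' --fingers '[0,0,0,0,0]'

```text
clock: 55.55
position: [611.9, 98.3, 55.7]
ee_rot: [-0.617, 0.787, 0.001, -0.0]
contact_force: [0.2, -1.0, 0.8]
gripper_width: -0.0
```

>>> servo_tool --turn '[[0,0,0],[0,0,0],[0,0,0],[0,0,0],[0,0,0]]' --dp '[[0,0,0.015],[0,0,0.03],[0,0,0.04],[-0.02,0.05,0.04],[-0.02,0.05,0.04]]' --fingers '[0,0,0,0,0]'

```text
clock: 56.18
position: [572.8, 189.9, 218.2]
ee_rot: [-0.615, 0.789, 0.002, -0.003]
contact_force: [1.7, 0.7, -0.2]
gripper_width: -0.2
```

```bash
python3 - <<'E'
from h import *
to(558.9,110.5,100,166)
d=cam("top");a=d["img"][145:225,200:300]
s=cam("scene");b=s["img"][150:250,195:295]
r=lambda x:cv2.resize(x,(600 if 0 else int(x.shape[1]*4),x.shape[0]*4),interpolation=cv2.INTER_CUBIC)
A=r(a);B=r(b);A=cv2.copyMakeBorder(A,0,B.shape[0]-A.shape[0],0,0,cv2.BORDER_CONSTANT)
cv2.imwrite("pics/c9.png",cv2.cvtColor(np.hstack([A,B]),cv2.COLOR_RGB2BGR))
E
```

```text
pos [572.8 189.9 218.2] dp [-0.0139 -0.0794 -0.1182] turn [ 0.001 -0.007  0.002] F [ 1.7  0.7 -0.2] w -0.2 t 56.175 q [ 0.59  0.36 -0.06 -0.   -1.16 -0.83]
```

View pics/c9.png

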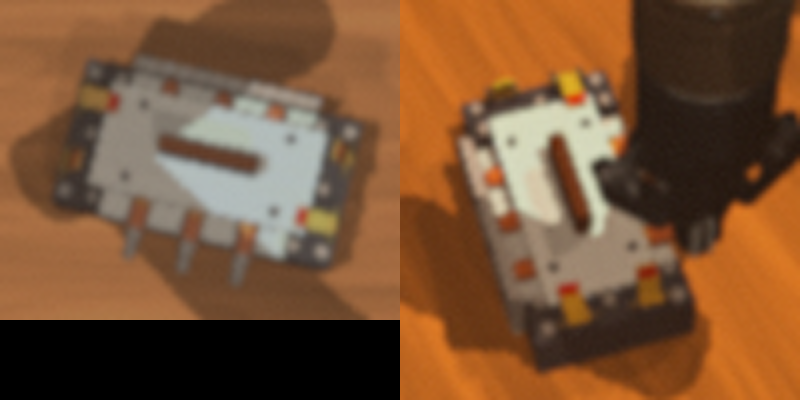

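In the top view the front-right and rear-left clips lie flat with their red tips inward at crop (303,217) and (113,100). The other two are still upright, as the order needs. Next is front-left.

>>> servo_tool --turn '[[0,-0.007,0.002],[0,0,0],[0,0,0],[0,0,0],[0,0,0]]' --dp '[[-0.007,-0.04,-0.03],[-0.006,-0.036,-0.04],[0,0,-0.03],[0,0,0],[0,0,0]]' --fingers '[0,0,0,0,0]'

```text
clock: 56.9
position: [562.1, 117.8, 126.0]
ee_rot: [-0.62, 0.785, -0.002, 0.01]
contact_force: [0.6, -0.2, 1.4]
gripper_width: 0.0
```

```bash
python3 - <<'E'
from h import *
to(558.9,110.5,92,166)
E
```

```text
pos [562.1 117.8 126. ] dp [-0.0032 -0.0073 -0.034 ] turn [-0.008  0.018 -0.01 ] F [ 0.6 -0.2  1.4] w 0.0 t 56.9 q [ 0.49  0.39 -0.28  0.   -0.89 -0.72]
```

>>> servo_tool --turn '[[-0.008,0.018,-0.01],[0,0,0],[0,0,0],[0,0,0],[0,0,0]]' --dp '[[-0.003,-0.007,-0.01],[0,0,-0.015],[0,0,-0.006],[0,0,0],[0,0,0]]' --fingers '[0,0,0,0,0]'

```text
clock: 57.52
position: [560.5, 111.7, 95.2]
ee_rot: [-0.616, 0.788, -0.0, 0.002]
contact_force: [-0.1, -0.8, 0.1]
gripper_width: 0.1
```

```bash
python3 - <<'E'
from h import *
to(558.9,110.5,56,166)
E
```

```text
pos [560.5 111.7  95.2] dp [-0.0016 -0.0012 -0.0392] turn [-0.002  0.003 -0.001] F [-0.1 -0.8  0.1] w 0.1 t 57.525 q [ 0.48  0.43 -0.31 -0.   -0.84 -0.72]
```

>>> servo_tool --turn '[[0,0.003,0],[0,0,0],[0,0,0],[0,0,0],[0,0,0]]' --dp '[[-0.0015,0,-0.006],[0,0,-0.008],[0,0.001,-0.007],[0,0.001,-0.004],[0,0.002,0]]' --fingers '[0,0,0,0,0]'

```text
clock: 58.15
position: [558.5, 108.1, 78.0]
ee_rot: [-0.618, 0.786, -0.004, -0.005]
contact_force: [0.2, 0.6, -0.1]
gripper_width: 0.1
```

```bash
python3 - <<'E'
from h import *
to(558.9,110.5,56,166)
E
```

```text
pos [558.5 108.1  78. ] dp [ 0.0004  0.0024 -0.022 ] turn [ 0.012 -0.002 -0.005] F [ 0.2  0.6 -0.1] w 0.1 t 58.15 q [ 0.48  0.45 -0.33  0.01 -0.8  -0.73]
```

>>> servo_tool --turn '[[0.012,-0.002,-0.005],[0,0,0],[0,0,0],[0,0,0],[0,0,0]]' --dp '[[0,0.002,-0.005],[0,0.002,-0.007],[0,0.001,-0.005],[0,0,-0.003],[0,0,-0.002]]' --fingers '[0,0,0,0,0]'

```text
clock: 58.78
position: [558.8, 111.7, 56.0]
ee_rot: [-0.616, 0.788, -0.001, -0.001]
contact_force: [0.9, -1.1, 1.5]
gripper_width: 0.2
```

```bash
python3 - <<'E'
from h import *
to(558.9,110.5,56,166)
E
```

```text
pos [558.8 111.7  56. ] dp [ 0.0001 -0.0012 -0.    ] turn [ 0.003 -0.001 -0.002] F [ 0.9 -1.1  1.5] w 0.2 t 58.775 q [ 0.48  0.48 -0.34  0.   -0.75 -0.73]
```

>>> servo_tool --turn '[[0,0,0],[0,0,0],[0,0,0],[0,0,0],[0,0,0]]' --dp '[[0,0,-0.001],[0,0,-0.001],[0,0,0.015],[0,0,0.03],[0,0,0.03]]' --fingers '[0,0,0,0,0]'

```text
clock: 59.4
position: [557.1, 111.7, 130.8]
ee_rot: [-0.617, 0.787, -0.0, -0.004]
contact_force: [0.1, 0.4, -0.9]
gripper_width: -0.2
```

>>> servo_tool --turn '[[0,0,0],[0,0,0],[0,0,0],[0,0,0],[0,0,0]]' --dp '[[0.003,-0.045,0],[0.003,-0.05,0],[0.003,-0.05,0],[0.002,-0.035,0],[0,0,0]]' --fingers '[0,0,0,0,0]'

```text
clock: 60.02
position: [571.5, -70.3, 137.3]
ee_rot: [-0.618, 0.786, -0.002, 0.003]
contact_force: [-0.1, 0.7, -0.0]
gripper_width: -0.1
```

```bash
python3 - <<'E'
from h import *
to(567.6,-77.1,93,166)
E
```

```text
pos [571.5 -70.3 137.3] dp [-0.0039 -0.0068 -0.0443] turn [-0.     0.007 -0.006] F [-0.1  0.7 -0. ] w -0.1 t 60.025 q [ 0.16  0.38 -0.25  0.   -0.93 -0.4 ]
```

>>> servo_tool --turn '[[0,0.007,-0.006],[0,0,0],[0,0,0],[0,0,0],[0,0,0]]' --dp '[[-0.004,-0.007,-0.01],[0,0,-0.02],[0,0,-0.01],[0,0,0],[0,0,0]]' --fingers '[0,0,0,0,0]'

```text
clock: 60.65
position: [567.0, -74.8, 95.9]
ee_rot: [-0.617, 0.787, 0.001, 0.0]
contact_force: [0.3, 0.8, 0.5]
gripper_width: -0.1
```

```bash
python3 - <<'E'
from h import *
to(567.6,-77.1,56,166)
E
```

```text
pos [567.  -74.8  95.9] dp [ 0.0006 -0.0023 -0.0399] turn [-0.001 -0.001 -0.003] F [0.3 0.8 0.5] w -0.1 t 60.65 q [ 0.15  0.43 -0.3  -0.   -0.84 -0.39]
```

>>> servo_tool --turn '[[0,0,-0.003],[0,0,0],[0,0,0],[0,0,0],[0,0,0]]' --dp '[[0,-0.003,-0.006],[0,0,-0.008],[0,-0.001,-0.007],[0,-0.001,-0.004],[0,-0.002,0]]' --fingers '[0,0,0,0,0]'

```text
clock: 61.28
position: [569.8, -75.7, 81.0]
ee_rot: [-0.617, 0.787, -0.0, 0.005]
contact_force: [0.4, -0.7, -0.3]
gripper_width: 0.2
```

```bash
python3 - <<'E'
from h import *
to(567.6,-77.1,56,166)
E
```

```text
pos [569.8 -75.7  81. ] dp [-0.0022 -0.0014 -0.025 ] turn [-0.006  0.009 -0.004] F [ 0.4 -0.7 -0.3] w 0.2 t 61.275 q [ 0.15  0.45 -0.31 -0.01 -0.8  -0.38]
```

>>> servo_tool --turn '[[-0.006,0.009,-0.004],[0,0,0],[0,0,0],[0,0,0],[0,0,0]]' --dp '[[-0.002,-0.001,-0.007],[0,-0.001,-0.007],[0,-0.001,-0.006],[0,0,-0.003],[0,0,-0.002]]' --fingers '[0,0,0,0,0]'

```text
clock: 61.9
position: [575.4, -74.8, 62.3]
ee_rot: [-0.617, 0.787, -0.004, 0.008]
contact_force: [-0.0, 2.0, 2.4]
gripper_width: 0.2
```

```bash
python3 - <<'E'
from h import *
to(567.6,-77.1,56,166)
E
```

```text
pos [575.4 -74.8  62.3] dp [-0.0078 -0.0023 -0.0063] turn [-0.004  0.019 -0.004] F [-0.   2.   2.4] w 0.2 t 61.9 q [ 0.15  0.48 -0.32 -0.   -0.75 -0.39]
```

>>> servo_tool --turn '[[-0.004,0.019,-0.004],[0,0,0],[0,0,0],[0,0,0],[0,0,0]]' --dp '[[-0.007,-0.002,-0.001],[0,0,-0.003],[0,0,-0.002],[0,0,-0.001],[0,0,-0.001]]' --fingers '[0,0,0,0,0]'

```text
clock: 62.52
position: [567.4, -77.7, 55.6]
ee_rot: [-0.616, 0.788, 0.0, -0.002]
contact_force: [-2.6, 0.8, 7.5]
gripper_width: 0.0
```

```bash
python3 - <<'E'
from h import *
to(567.6,-77.1,56,166)
E
```

```text
pos [567.4 -77.7  55.6] dp [0.0002 0.0006 0.0004] turn [ 0.002 -0.003  0.   ] F [-2.6  0.8  7.5] w 0.0 t 62.525 q [ 0.15  0.48 -0.34  0.   -0.76 -0.39]
```

Shut (55.6 mm, 7.5 N). I'll retreat high and sideways, then inspect.

>>> servo_tool --turn '[[0,0,0],[0,0,0],[0,0,0],[0,0,0],[0,0,0]]' --dp '[[0,0,-0.001],[0,0,0.015],[0,0,0.04],[0,0,0.05],[0,-0.04,0.04]]' --fingers '[0,0,0,0,0]'

```text
clock: 63.15
position: [563.5, -117.6, 202.0]
ee_rot: [-0.617, 0.787, 0.003, -0.007]
contact_force: [0.3, 0.5, 0.2]
gripper_width: 0.2
```

>>> servo_tool --turn '[[0,0,0],[0,0,0],[0,0,0],[0,0,0],[0,0,0]]' --dp '[[-0.02,-0.06,0.02],[-0.02,-0.06,0],[-0.02,-0.06,0],[-0.02,-0.06,0],[0,0,0]]' --fingers '[0,0,0,0,0]'

```text
clock: 63.78
position: [483.7, -357.8, 228.6]
ee_rot: [-0.616, 0.787, -0.001, -0.004]
contact_force: [-0.7, 0.3, 0.6]
gripper_width: -0.2
```

```bash
python3 - <<'E'
from h import *
to(567.6,-77.1,56,166)
d=cam("top");a=d["img"][145:225,200:300]
s=cam("scene");b=s["img"][150:250,195:295]
for q,D,n in(("top",d,"top"),("scene",s,"scene")):
    for o in obj(D,"plate",n,51.5,(563,16)):print(o)
    for o in obj(D,"punch1",n,34,(550,16)):print(o)
    for nm,z in(("reed_plate",4),("comb",8),("feeler_block",16)):
        print([o[:3] for o in obj(D,nm,n,z)])
r=lambda x:cv2.resize(x,None,fx=4,fy=4,interpolation=cv2.INTER_CUBIC)
A=r(a);B=r(b);A=cv2.copyMakeBorder(A,0,B.shape[0]-A.shape[0],0,0,cv2.BORDER_CONSTANT)
cv2.imwrite("pics/c10.png",cv2.cvtColor(np.hstack([A,B]),cv2.COLOR_RGB2BGR))
E
```

```text
pos [ 483.7 -357.8  228.6] dp [ 0.0839  0.2807 -0.1726] turn [ 0.007 -0.004 -0.002] F [-0.7  0.3  0.6] w -0.2 t 63.775 q [-0.36  0.35 -0.06  0.01 -1.17  0.12]
('plate', 0.94, [563.4, 15.9], 'rect', [563.7, 16.2], [173.0, 82.0], 'ang', np.float64(76.4), 'ext', [-86.0, 87.0], [172.0, 181.0, 177.0])
('punch1', 0.59, [497.3, -12.7], 'rect', [536.2, -22.9], [17.0, 143.0], 'ang', np.float64(165.6), 'ext', [-112.0, 32.0], [154.0, 116.0, 93.0])
('punch1', 0.56, [523.9, 25.8], 'rect', [548.9, 19.9], [15.0, 141.0], 'ang', np.float64(165.5), 'ext', [-96.0, 45.0], [156.0, 117.0, 94.5])
('punch1', 0.47, [562.7, 15.3], 'rect', [566.0, 15.1], [233.0, 137.0], 'ang', np.float64(77.3), 'ext', [-115.0, 118.0], [136.0, 121.0, 93.0])
('punch1', 0.43, [535.2, 68.2], 'rect', [558.8, 62.4], [15.0, 148.0], 'ang', np.float64(166.0), 'ext', [-98.0, 50.0], [154.0, 114.0, 92.5])
[('reed_plate', 0.39, [572.5, 17.1])]
[('comb', 0.52, [736.4, 243.6])]
[('feeler_block', 0.54, [725.0, -221.5])]
('plate', 0.91, [564.5, 19.5], 'rect', [562.8, 18.2], [173.0, 84.0], 'ang', np.float64(76.2), 'ext', [-88.0, 85.0], [217.0, 215.0, 186.0])
('punch1', 0.48, [546.5, 65.4], 'rect', [557.7, 64.2], [17.0, 146.0], 'ang', np.float64(165.9), 'ext', [-84.0, 62.0], [198.0, 118.0, 70.0])
('punch1', 0.38, [530.1, 24.4], 'rect', [545.6, 20.6], [19.0, 149.0], 'ang', np.float64(166.4), 'ext', [-90.0, 59.0], [197.5, 123.0, 81.0])
[('reed_plate', 0.57, [559.2, -449.0])]
[('comb', 0.63, [736.5, 245.6])]
[('feeler_block', 0.58, [729.8, -233.0]), ('feeler_block', 0.2, [565.3, -435.7])]
```

View pics/c10.png

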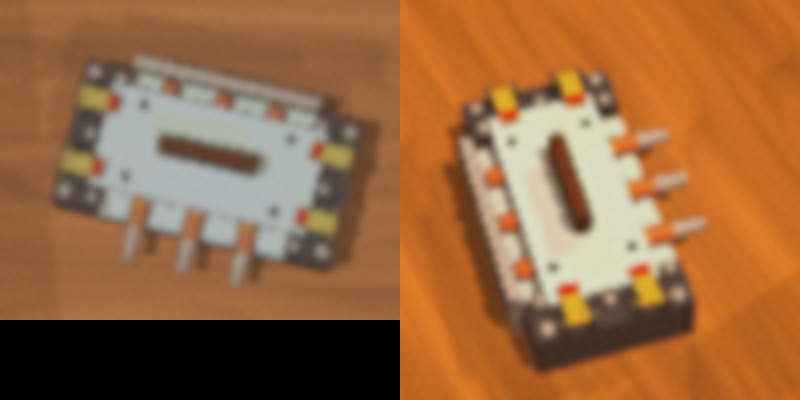

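```bash
python3 -c "
from h import *
print(job_done())"
```

```text
the job is handed in; nothing more can be done
None
```

The job is done and handed in at about 64 s of the 210 s; the hand-in gives no verdict.

- **Plate off:** I lifted the clamp plate off and laid it flat beside the fixture.
- **Punches:** All three copper punches went into the grooves head first. I pushed each until it stopped advancing, with 4–5 N against it, within about 1 mm of where the stop should be.
- **Plate back and clips:** I put the plate back between its pins and shut the clips in the order front-right, rear-left, front-left, rear-right.

**Last checks:**
- Both cameras put the plate within a few millimetres of its seat, at the fixture's angle.
- All four clips lie flat. At the last press readings the fingertips were at 55.3–56.0 mm, against 55.5 mm for a shut clip.
- The front-right press reached 38.7 N. That is close to the 40 N limit for the arm and gripper body, though it was the fingertips pressing.
- The middle and left punches sat on their home lines in both cameras. The right one did only in the top view, because the network missed it in the scene view.
- The comb and feeler block were where they started, apart from one top-view feeler reading about 18 mm off. It was taken with the arm near, and the scene view disagreed with it.
- The scene view had the reed plate in place. The top view's only reed-plate report was a false hit on the fixture.
- The arm was clear of everything at hand-in.

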